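# Load the bench metal analyser and shut its guard until it clicks

## Task

Get the bench analyser ready and start its check: slide its guard open, move every used reference block that is still in a nest into the steel dish, lying flat side by side, and seat each fresh block lying on the worktop fully down in the nest that matches its outline and size. Then push the guard shut until its catch clicks home, and only then press the start button fully in and let it go. Do not disturb the specimen cup or the dropper bottle.

Things in the scene. Friction and masses are not known exactly. Their poses are not given: they have to be found in the camera images.
- analyser: fixed white bench analyser, 200 (x, away from the robot) by 290 mm (y), deck 30 mm above the worktop; origin at worktop level under its middle. Plate with 3 nests along y, 75 mm apart, at x -15 to 70, y -145 to 90 mm; the deck in front takes the open guard. At the +y end: start button in front, dark steel catch bracket, 74 mm high, behind (x 68 to 98, y 101 to 143 mm)
- guard (a joint): grey hood, 85 (analyser's x) by 243 mm (y), top 57 mm above the worktop, 22 mm of room under it, sliding along x: 0 = shut and caught, 0.085 = fully open (85 mm to -x, towards the robot; nests free). Starts part open. Friction about 2 N. When shutting, a sprung roller catch is met at 0.0155, takes 10 to 15 N to push over; past 0.007 it snaps to 0 and holds. A like pull opens it
- guard_grip (a point): middle of the top edge of the guard's black upright grip, a bar 60 mm along the analyser's y, 12 mm thick along its x and 28 mm tall (from the guard's top, 57 mm, to 85 mm above the worktop); pinch it from above across the 12 mm. Moves with the guard; axes as the analyser's
- start (a joint): start button, black cap of 28 mm diameter in a grey housing, pressed straight down: 0 = out, 0.006 = fully in (about 5 N); springs back
- start_top (a point): middle of the top face of the start button's cap
- nest_big_disc (a point): centre of the mouth, at deck level, of the 6 mm deep flat-bottomed nest for the disc, round; 2 mm play all round, 1.5 mm chamfer; a seated block stands 14 mm above the deck. Axes as the analyser's
- nest_square (a point): centre of the mouth, at deck level, of the 6 mm deep flat-bottomed nest for the square block, sides along the analyser's axes; 2 mm play all round, 1.5 mm chamfer; a seated block stands 14 mm above the deck. Axes as the analyser's
- nest_oblong (a point): centre of the mouth, at deck level, of the 6 mm deep flat-bottomed nest for the oblong block, 58 mm side along the analyser's x; 2 mm play all round, 1.5 mm chamfer; a seated block stands 14 mm above the deck. Axes as the analyser's
- big_disc: fresh steel reference block, 20 mm thick, origin at its centre (10 mm above what it lies on), z up when lying flat; round, diameter 46 mm; may be absent
- square: fresh steel reference block, 20 mm thick, origin at its centre (10 mm above what it lies on), z up when lying flat; 40 x 40 mm, sides along its x and y; may be absent
- oblong: fresh steel reference block, 20 mm thick, origin at its centre (10 mm above what it lies on), z up when lying flat; 58 mm along its x, 30 mm along its y; may be absent
- used_big_disc: used steel reference block, 20 mm thick, origin at its centre (10 mm above what it lies on), z up when lying flat; round, diameter 46 mm, with small dark spots; starts seated in the nest for the disc
- used_square: used steel reference block, 20 mm thick, origin at its centre (10 mm above what it lies on), z up when lying flat; 40 x 40 mm, sides along its x and y, with small dark spots; starts seated in the nest for the square block
- dish: fixed shallow steel dish, 108 mm (its x) by 204 mm (its y), 25 mm high; inside about 90 x 182 mm, floor 2 mm above the worktop; origin at the centre of its underside
- specimen_cup: lidded specimen cup, diameter 49 mm, 58 mm tall, bystander; origin at the centre of its underside
- dropper_bottle: dropper bottle, diameter 25 mm, 78 mm tall, bystander; origin at the centre of its underside
There are look-alikes about, which are no part of the job. Leave any blue or green look-alike of the used_big_disc alone. What is shaped like the used_square but yellow is not meant.

How it is judged:
On the way, in this order (a step that is already met when the one before it is completed fails the run):
1. every used block is in the dish and every fresh block is seated in its own nest (horizontal distance between big_disc and nest_big_disc below 0.004 m and z of big_disc in the frame of nest_big_disc below 0.0065 m and horizontal distance between square and nest_square below 0.004 m and z of square in the frame of nest_square below 0.0065 m and horizontal distance between oblong and nest_oblong below 0.004 m and z of oblong in the frame of nest_oblong below 0.0065 m and x of used_big_disc in the frame of dish between -0.042 and 0.042 m and y of used_big_disc in the frame of dish between -0.088 and 0.088 m and z of used_big_disc in the frame of dish between 0 and 0.018 m and x of used_square in the frame of dish between -0.042 and 0.042 m and y of used_square in the frame of dish between -0.088 and 0.088 m and z of used_square in the frame of dish between 0 and 0.018 m), for 0.2 s.
2. the guard is pushed shut and its catch has clicked home (value of joint guard below 0.004 m), for 0.2 s.
3. the start button is pressed in with the guard caught (value of joint guard below 0.004 m and value of joint start above 0.0045 m), for 0.05 s.
At the end, for the whole second after the job is handed in: Fresh blocks present sit in their own nests (within 4 mm of centre, down to 2.5 mm of the bottom), used blocks lie in the dish (centre inside its walls, at most 18 mm up), the guard is within 4 mm of shut (caught), the button is out, used blocks at rest (all of step 1 and linear speed of each of used_big_disc, used_square below 0.02 m/s and value of joint guard below 0.004 m and value of joint start below 0.002 m); the robot touches nothing.
It fails at once if the start button is pressed while the guard is not caught (value of joint start above 0.003 m and value of joint guard above 0.006 m).
It fails at once if the specimen cup or the dropper bottle is shifted more than 30 mm or tipped (distance of any of specimen_cup, dropper_bottle from where it was at the start of the episode above 0.03 m or angle between any of specimen_cup, dropper_bottle's own z axis and vertical above 0.5 rad).
Of big_disc, square, oblong only 2 to 3 are there at a start; the rules pass over those that are not, and their reading is None.
At some moment in a run one of big_disc, square, oblong may be knocked a few centimetres aside while the robot is not near it.
Once in a run the grip may slacken for a moment while it holds something.
It also fails if it takes over 208 s, if anything falls off the work surface, if the arm or the gripper's body presses on something with over 40 N, if the wrist force passes 120 N, or if a joint passes its speed limit or range.

## Robot

A 6-joint arm with a two-finger parallel gripper is mounted at the origin on a cart in front of the work surface, level with it; the furniture and walls round the work are solid. World frame = base frame: x ahead of the robot, y to its left, z up, the work surface at z = 0. Lengths are in m, angles in rad, forces in N, time in s.
With the tool pointing down it reaches from about 0.425 to 0.95 m from the base axis. Payload 3.5 kg.
Tool frame: the origin (TCP) lies at the very end of the fingers, on their centre line; the grasp point (between the pads) lies 19 mm behind it; z points along the fingers, y is the line along which they close (so a half turn about z gives the same grasp; the last joint's range is limited). The gripper opens to 85 mm and grips with 20 to 120 N. Pads are 22 mm wide; open, the fingers measure 114 mm over their backs; the gripper's body (76 mm by 85 mm) begins 54 mm behind the grasp point. The pads swing forward as they close: fully open they stand 13 mm farther back than shut.
Start: joints at [1.124, 0.286, 1.577, -0, 1.279, -0.15], TCP at [0.197, 0.645, 0.231] pointing down, gripper open.
Joint ranges: [-2.77, 2.77], [-0.9, 2.22], [0.21, 2.48], [-1.53, 4.67], [0.24, 2.81], [-2.84, 2.84]. Speed limits (rad/s): [2.79, 2.79, 3.14, 3.14, 3.14, 3.14].

## Interface

Orientations are given as a unit quaternion [x, y, z, w].
In Python, from plant import ctrl, optics, sign_off gives the robot as it stands.
- The arm moves only by the shell command python3 -m creep 'ROWS' [FORCE]. ROWS is JSON, a list of rows, each an object of numbers: "x", "y", "z": the shift along the tool's x, y, z in mm; "rx", "ry", "rz": the turn, a rotation vector about the tool's x, y, z in degrees; "grip": the opening, from 0 (shut) to 1 (fully open). In form: [{"x": .., "y": .., "z": .., "rx": .., "ry": .., "rz": .., "grip": ..}, ...]. A call has exactly 10 rows; each row shifts and turns the commanded pose from where the row before left it, along the tool's axes as they then stand; what a row does not reach is not made up. A row lasts 1/12 s, in which the tool goes at most 41.7 mm and 7.16 degrees, less where a joint would pass 70% of its speed; a pose out of reach is approached as far as the arm can. A call with a gripper value outside its range is refused whole. The fingers move at their own pace and stop on an object; FORCE is the grip in N (left out, the last holds). Time passes only in rows, so rows that do not move let the fingers close, or fill a call up. It gives the time, the measured TCP pose, the force, the opening and the grip force at its end, in the units of the state.
- ctrl.get_state(): the state, without advancing time (a new reading comes with each control period).
- optics.read_camera(name): name is "side" or "top" or "wrist"; returns a dict with "color" (480x640x3 uint8, blue, green, red), "K" (3x3 intrinsics, pixels), "D" ([k1, k2, p1, p2, k3] as OpenCV has them; the pictures are not rectified), "R" (3x3) and "t" (3): a world point X has camera coordinates R X + t. Camera axes: x right, y down, z forward; pixel columns grow to the right and rows downward; lengths in m; the calibration is good to about 2 mm. A picture is of the moment at which its call begins. There is no depth.
- sign_off(): hands the job in; it is judged then, once.
The state is a dict: "time": time; "qpos": joint angles; "dq": joint speeds; "joint_efforts": joint torques, N m; "eef_pos": TCP position; "tcp_rot": TCP orientation; "contact_force": force on the tool from outside, world axes, zero at the start; "wrist_torque": the same for the moment, N m; "opening": opening from 0.0 (shut) to 1.0 (fully open); "finger_force": force on a finger pad.
Only numpy, scipy, OpenCV 4.12 (cv2) and the standard library are available. Lean on these libraries where they do the work, as an engineer would, in place of code of your own. Each camera call takes 0.05 s, during which the arm holds its last target. There are 200 camera calls.

## Working session

There is one attempt and no reset: what is moved stays moved. The work goes in short steps, Python scripts to look and compute and a shell command to move; the robot and the scene stay as the last step left them, time stands still between calls to the robot, and variables do not carry over. Pictures are saved under pics/ and viewed, at most 14 in all, crops included, and the job is handed in when it is done.

```bash
ls; mkdir -p pics; cat > h.py <<'E'
import numpy as np, cv2
from plant import ctrl, optics
from scipy.spatial.transform import Rotation as Ro
def shot(n,f):
    c=optics.read_camera(n); cv2.imwrite('pics/'+f+'.png',c['color']); np.savez('pics/'+f+'.npz',**{k:np.array(v) for k,v in c.items()}); return c
def load(f): return np.load('pics/'+f+'.npz')
def ray(c,uv):
    p=cv2.undistortPoints(np.array([[uv]],float),c['K'],c['D'])[0,0]
    R=c['R'];return -R.T@c['t'], R.T@np.array([p[0],p[1],1.])
def atz(c,uv,z):
    o,d=ray(c,uv); return o+d*(z-o[2])/d[2]
def tri(*obs):
    A=np.zeros((3,3));b=np.zeros(3);L=[]
    for c,uv in obs:
        o,d=ray(c,uv);d=d/np.linalg.norm(d);P=np.eye(3)-np.outer(d,d);A+=P;b+=P@o;L.append((o,d,P))
    X=np.linalg.solve(A,b);return X,[round(1000*np.linalg.norm(P@(X-o)),1) for o,d,P in L]
def proj(c,X):
    return cv2.projectPoints(np.atleast_2d(np.array(X,float)),cv2.Rodrigues(c['R'])[0],c['t'],c['K'],c['D'])[0][:,0]
def st():
    s=ctrl.get_state();R=Ro.from_quat(s['tcp_rot']).as_matrix()
    print('t',s['time'],'p',np.round(s['eef_pos'],4),'R',np.round(R,3).tolist(),'q',np.round(s['qpos'],3),'open',s['opening'],'F',np.round(s['contact_force'],1));return s,R
def go(X,yaw=None):
    """tool-frame shift mm to X for down-pointing tool, yaw(deg) change of tool y-axis to world angle yaw mod 180"""
    s,R=st();d=R.T@(np.array(X)-s['eef_pos'])*1000
    print('shift',np.round(d,1))
    if yaw is not None:
        a=np.degrees(np.arctan2(R[1,1],R[0,1]));dy=(yaw-a+90)%180-90
        print('y-angle',round(a,1),'rz (tool, down)',round(-dy,1))
E
python3 - <<'E'
from h import *
for n in('top','side','wrist'):
    c=shot(n,n+'0');print(n,c['K'].tolist(),(-c['R'].T@c['t']).round(3),c['R'].round(2).tolist(),c['D'])
st()
E
```

```text
pics
top [[552.7034843732172, 0.0, 317.3619982296056], [0.0, 552.7034843732172, 239.6201604673642], [0.0, 0.0, 1.0]] [0.488 0.081 1.136] [[0.02, -1.0, 0.0], [-1.0, -0.02, -0.1], [0.1, -0.0, -1.0]] [-0.03315181  0.          0.          0.          0.        ]
side [[530.9591941128688, 0.0, 322.2487194913331], [0.0, 530.9591941128688, 232.87184256347706], [0.0, 0.0, 1.0]] [ 0.181 -0.687  0.542] [[0.87, -0.5, -0.02], [-0.25, -0.4, -0.88], [0.43, 0.77, -0.47]] [-0.08951534  0.          0.          0.          0.        ]
wrist [[387.9585026227498, 0.0, 322.41108072896145], [0.0, 387.9585026227498, 244.46243455487686], [0.0, 0.0, 1.0]] [0.122 0.668 0.373] [[0.29, 0.96, -0.0], [0.91, -0.28, 0.31], [0.29, -0.09, -0.95]] [0.01229881 0.         0.         0.         0.        ]
t 0.15 p [0.1972 0.645  0.2302] R [[-0.956, 0.292, -0.001], [0.292, 0.956, -0.002], [0.0, -0.002, -1.0]] q [ 1.124  0.287  1.578  0.     1.279 -0.15 ] open 1.0019538653803763 F [-0.5  1.  -0.2]
```

View pics/top0.png

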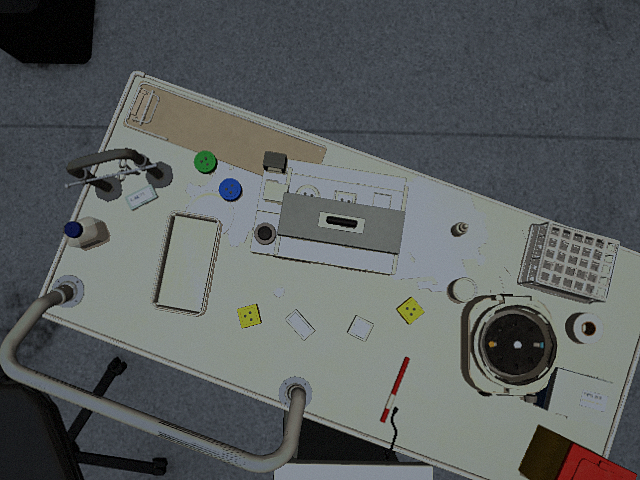

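View pics/side0.png

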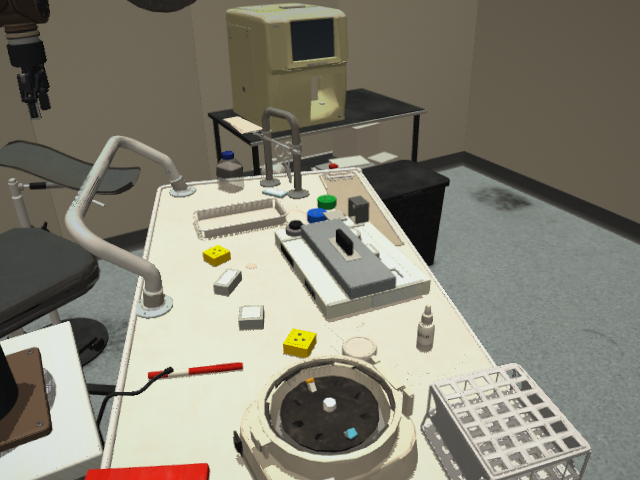

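Top view: the analyser is at about (330,220), with a grey guard, the button at (264,233) and the catch at (275,160). The dish is at (187,263). Two pale blocks sit at (300,324), an oblong, and (361,327), a square. Yellow look-alikes are at (249,316) and (410,310), and blue and green discs at (230,189) and (205,161). The cup is at (462,290) and the bottle at (460,229). I see no fresh disc so far.

```bash
python3 - <<'E'
from h import *
i=cv2.imread('pics/top0.png')
a=cv2.resize(i[140:345,225:425],None,fx=2.9,fy=2.9,interpolation=cv2.INTER_CUBIC)
cv2.imwrite('pics/c1.png',cv2.convertScaleAbs(a,alpha=1.0)[:600])
c=load('top0')
print(proj(c,[[0,0,0],[.197,.645,.23]]))
T=load('top0');S=load('side0')
for n,a,b in [('bottle tip',(460,224),(427,308)),('cup lid',(462,290),(360,347)),('grip',(342,222),(344,240)),('railpost',(295,388),(150,300)),('railtop',(10,335),(118,140)),('railcorner', (270,463),(75,205))]:
    print(n,tri((T,a),(S,b)))
E
```

```text
[[351.97732004 541.44168513]
 [-37.07813446 466.26041236]]
bottle tip (array([ 0.63012553, -0.19747209,  0.06593454]), [np.float64(1.1), np.float64(1.1)])
cup lid (array([ 0.50302723, -0.20521758,  0.05212839]), [np.float64(2.5), np.float64(2.5)])
grip (array([0.62750941, 0.03415799, 0.07555829]), [np.float64(0.8), np.float64(0.8)])
railpost (array([0.29226383, 0.12137307, 0.0129581 ]), [np.float64(7.3), np.float64(7.3)])
railtop (array([0.37763872, 0.63265631, 0.14865446]), [np.float64(24.5), np.float64(24.5)])
railcorner (array([0.20812862, 0.15134252, 0.20543692]), [np.float64(1.9), np.float64(1.9)])
```

View pics/c1.png

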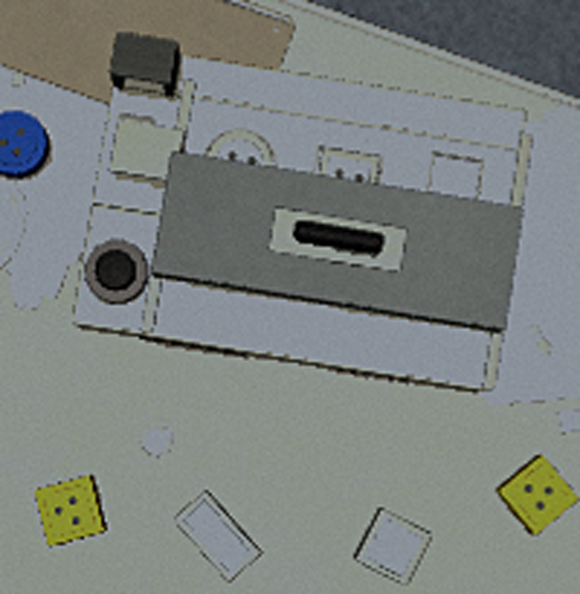

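Crop: the spotted used disc is in the +y nest at crop (240,150). The used square is in the middle nest at (350,165). The oblong nest at (455,170) is empty. Fresh plain oblong at (218,535) and fresh plain square at (393,545). The yellow squares at (70,510) and (537,493) are decoys, and so is the blue disc. No fresh disc is visible. Next I work out rough poses and fly over for a wrist look.

```bash
python3 - <<'E'
from h import *
T=load('top0')
f=lambda x,y:(225+x/2.9,140+y/2.9)
A=[atz(T,f(*p),.03) for p in((75,325),(490,390),(525,108))]
y=A[0]-A[1];print(A,'yaw of y',np.degrees(np.arctan2(y[1],y[0])),np.linalg.norm(y),np.linalg.norm(A[2]-A[1]))
o=(A[0]+A[2])/2;print('analyser',o)
for n,p,z in[('oblong',(218,535),.02),('square',(393,545),.02)]: print(n,atz(T,f(*p),z))
for p in [(178,212),(222,219),(153,306),(203,315)]: print('dish',atz(T,p,.025))
go([.50,.10,.40],90)
E
```

```text
[array([0.56799932, 0.21429141, 0.03      ]), array([ 0.52925227, -0.07327873,  0.03      ]), array([ 0.72747806, -0.0963467 ,  0.03      ])] yaw of y 82.32621279345706 0.29016878293529147 0.19956350940328269
analyser [0.64773869 0.05897236 0.03      ]
oblong [0.42569843 0.11213866 0.02      ]
square [ 0.42140964 -0.0086768   0.02      ]
dish [0.6467304  0.36587116 0.025     ]
dish [0.6342898  0.27570357 0.025     ]
dish [0.45586347 0.40750185 0.025     ]
dish [0.44036552 0.30642599 0.025     ]
t 0.15 p [0.1972 0.645  0.2302] R [[-0.956, 0.292, -0.001], [0.292, 0.956, -0.002], [0.0, -0.002, -1.0]] q [ 1.124  0.287  1.578  0.     1.279 -0.15 ] open 1.0019538653803763 F [-0.5  1.  -0.2]
shift [-448.9 -433.  -169.1]
y-angle 73.0 rz (tool, down) -17.0
```

```bash
python3 -m creep '[{"z":-34},{"z":-34},{"z":-34},{"z":-34},{"z":-34},{"x":-28,"y":-27},{"x":-28,"y":-27},{"x":-28,"y":-27},{"x":-28,"y":-27},{"x":-28,"y":-27}]' && python3 -m creep '[{"x":-28,"y":-27},{"x":-28,"y":-27},{"x":-28,"y":-27},{"x":-28,"y":-27},{"x":-28,"y":-27},{"x":-28,"y":-27},{"x":-28,"y":-27},{"x":-28,"y":-27},{"x":-28,"y":-27},{"x":-28,"y":-27}]' && python3 -m creep '[{"x":-28,"y":-27},{"rz":-4.65},{"rz":-4.65},{},{},{},{},{},{},{}]'
python3 - <<'E'
from h import *
st();shot('wrist','w1')
E
```

```text
t 0.15 p [0.1972 0.645  0.2302] R [[-0.956, 0.292, -0.001], [0.292, 0.956, -0.002], [0.0, -0.002, -1.0]] q [ 1.124  0.287  1.578  0.     1.279 -0.15 ] open 1.0019538653803763 F [-0.5  1.  -0.2]$[0]: bad value
```

View pics/w1.png

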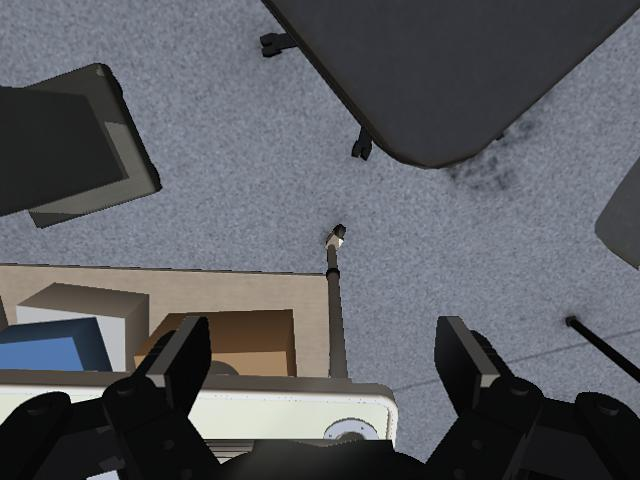

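The call wants every key in each row. The wrist view shows the gripper along the bottom edge, so the camera sees mostly the base side of the TCP. I'll put the TCP a bit beyond the analyser.

```bash
python3 -m creep '[{"x":0,"y":0,"z":-34,"rx":0,"ry":0,"rz":0,"grip":1},{"x":0,"y":0,"z":-34,"rx":0,"ry":0,"rz":0,"grip":1},{"x":0,"y":0,"z":-34,"rx":0,"ry":0,"rz":0,"grip":1},{"x":0,"y":0,"z":-34,"rx":0,"ry":0,"rz":0,"grip":1},{"x":0,"y":0,"z":-34,"rx":0,"ry":0,"rz":0,"grip":1},{"x":-28,"y":-27,"z":0,"rx":0,"ry":0,"rz":0,"grip":1},{"x":-28,"y":-27,"z":0,"rx":0,"ry":0,"rz":0,"grip":1},{"x":-28,"y":-27,"z":0,"rx":0,"ry":0,"rz":0,"grip":1},{"x":-28,"y":-27,"z":0,"rx":0,"ry":0,"rz":0,"grip":1},{"x":-28,"y":-27,"z":0,"rx":0,"ry":0,"rz":0,"grip":1}]' && python3 -m creep '[{"x":-28,"y":-27,"z":0,"rx":0,"ry":0,"rz":0,"grip":1},{"x":-28,"y":-27,"z":0,"rx":0,"ry":0,"rz":0,"grip":1},{"x":-28,"y":-27,"z":0,"rx":0,"ry":0,"rz":0,"grip":1},{"x":-28,"y":-27,"z":0,"rx":0,"ry":0,"rz":0,"grip":1},{"x":-28,"y":-27,"z":0,"rx":0,"ry":0,"rz":0,"grip":1},{"x":-28,"y":-27,"z":0,"rx":0,"ry":0,"rz":0,"grip":1},{"x":-28,"y":-27,"z":0,"rx":0,"ry":0,"rz":0,"grip":1},{"x":-28,"y":-27,"z":0,"rx":0,"ry":0,"rz":0,"grip":1},{"x":-28,"y":-27,"z":0,"rx":0,"ry":0,"rz":-4.65,"grip":1},{"x":-28,"y":-27,"z":0,"rx":0,"ry":0,"rz":-4.65,"grip":1}]'
python3 - <<'E'
from h import *
shot('wrist','w1');go([.66,.06,.36],82.3)
E
```

```text
time: 1.03
eef_pos: [0.2921, 0.4738, 0.4011]
tcp_rot: [0.148, 0.989, -0.0, 0.0]
contact_force: [0.7, -0.7, 0.8]
opening: 0.998
finger_force: 0.0
time: 1.87
eef_pos: [0.4835, 0.1351, 0.4015]
tcp_rot: [0.065, 0.998, 0.0, 0.0]
contact_force: [-0.1, 0.5, -0.2]
opening: 1.0
finger_force: 0.0
t 1.9167 p [0.4868 0.1299 0.4006] R [[-0.991, 0.133, 0.002], [0.133, 0.991, -0.005], [-0.002, -0.005, -1.0]] q [ 0.062 -0.179  1.759 -0.005  1.559 -1.376] open 0.996956278180146 F [ 2.3 -3.5 -0.7]
shift [-180.8  -46.    41.2]
y-angle 82.4 rz (tool, down) 0.1
```

View pics/w1.png

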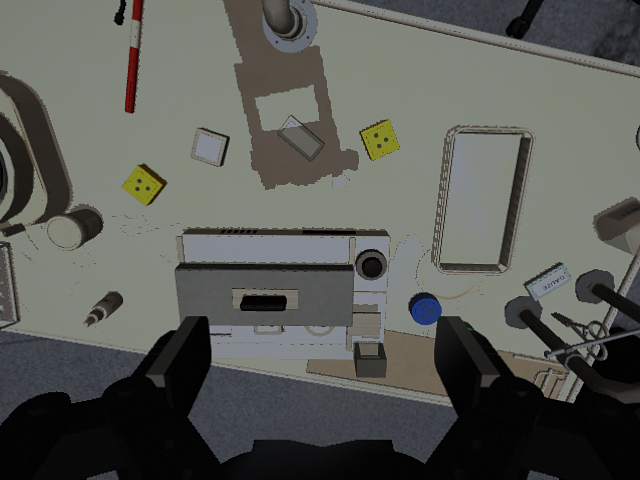

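```bash
python3 -m creep '[{"x":-25.4,"y":-12.7,"z":30,"rx":0,"ry":0,"rz":0,"grip":1},{"x":-25.4,"y":-12.7,"z":30,"rx":0,"ry":0,"rz":0,"grip":1},{"x":-25.4,"y":-12.7,"z":30,"rx":0,"ry":0,"rz":0,"grip":1},{"x":-25.4,"y":-12.7,"z":30,"rx":0,"ry":0,"rz":0,"grip":1},{"x":-25.4,"y":-12.7,"z":30,"rx":0,"ry":0,"rz":0,"grip":1},{"x":-25.4,"y":-12.7,"z":30,"rx":0,"ry":0,"rz":7,"grip":1},{"x":0,"y":0,"z":0,"rx":0,"ry":0,"rz":7,"grip":1},{"x":0,"y":0,"z":0,"rx":0,"ry":0,"rz":7,"grip":1},{"x":0,"y":0,"z":0,"rx":0,"ry":0,"rz":7,"grip":1},{"x":0,"y":0,"z":0,"rx":0,"ry":0,"rz":7,"grip":1}]' && python3 -m creep '[{"x":0,"y":0,"z":0,"rx":0,"ry":0,"rz":7,"grip":1},{"x":0,"y":0,"z":0,"rx":0,"ry":0,"rz":7,"grip":1},{"x":0,"y":0,"z":0,"rx":0,"ry":0,"rz":7,"grip":1},{"x":0,"y":0,"z":0,"rx":0,"ry":0,"rz":7,"grip":1},{"x":0,"y":0,"z":0,"rx":0,"ry":0,"rz":7,"grip":1},{"x":0,"y":0,"z":0,"rx":0,"ry":0,"rz":7,"grip":1},{"x":0,"y":0,"z":0,"rx":0,"ry":0,"rz":7,"grip":1},{"x":0,"y":0,"z":0,"rx":0,"ry":0,"rz":6,"grip":1},{"x":0,"y":0,"z":0,"rx":0,"ry":0,"rz":0,"grip":1},{"x":0,"y":0,"z":0,"rx":0,"ry":0,"rz":0,"grip":1}]'
python3 - <<'E'
from h import *
shot('wrist','w2');go([.6275,.034,.07],-7.7)
E
```

```text
time: 2.75
eef_pos: [0.6239, 0.0411, 0.2203]
tcp_rot: [0.367, 0.93, -0.0, -0.001]
contact_force: [-0.2, -0.5, 0.5]
opening: 0.998
finger_force: 0.0
time: 3.58
eef_pos: [0.6239, 0.0413, 0.2211]
tcp_rot: [0.752, 0.659, -0.0, -0.0]
contact_force: [-0.6, -0.4, 0.1]
opening: 0.997
finger_force: 0.0
t 3.6333 p [0.6239 0.0412 0.2212] R [[0.132, 0.991, -0.0], [0.991, -0.132, 0.0], [-0.0, -0.0, -1.0]] q [-0.096  0.187  1.714 -0.     1.241  0.036] open 0.9979352170454812 F [ 0.2 -0.3  1.1]
shift [ -6.7   4.5 151.2]
y-angle -7.6 rz (tool, down) 0.1
```

View pics/w2.png

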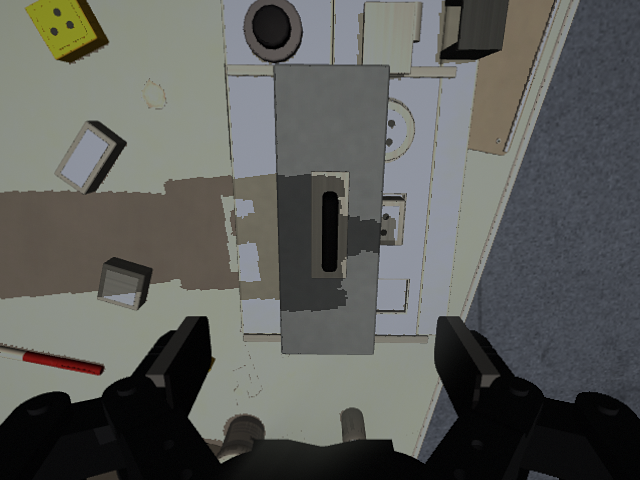

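Wrist view w2: grip bar at (330,231), button at (272,25), used disc nest at (398,130), used square at (392,221), empty oblong nest at (394,294). Fresh oblong at (88,158) and square at (123,283).

```bash
python3 - <<'E'
from h import *
T=load('top0');W1=load('w1');W2=load('w2');S=load('side0')
f=lambda x,y:(225+x/2.9,140+y/2.9)
# grip top ends: w2 (330,193..270); 
print('grip',tri((T,f(339,236)),(W2,(330,231)),(W1,(264,301))))
print('W2 at .085',atz(W2,(330,193),.085),atz(W2,(330,270),.085))
print('button',tri((T,f(116,267)),(W2,(271,24))), tri((W2,(271,24)),(S,(295,226))))
# guard edges top z .057 : w2 corners
for p in [(274,66),(389,66),(374,353),(282,353)]: print('guard',atz(W2,p,.057))
# oblong nest far edge corners & others at .03
for p in [(408,278),(405,310),(242,335),(229,75),(228,66)]: print('deck',p,atz(W2,p,.03))
E
```

```text
grip (array([0.62903544, 0.03445639, 0.06377838]), [np.float64(0.6), np.float64(0.8), np.float64(0.9)])
W2 at .085 [0.63268266 0.06820665 0.085     ] [0.62508338 0.0087408  0.085     ]
button (array([0.6063024 , 0.18524123, 0.06006994]), [np.float64(1.1), np.float64(1.1)]) (array([0.60577542, 0.18979489, 0.04246801]), [np.float64(0.6), np.float64(0.6)])
guard [0.60407609 0.1601941  0.057     ]
guard [0.68650404 0.14912406 0.057     ]
guard [ 0.65367346 -0.08830556  0.057     ]
guard [ 0.57036358 -0.07723163  0.057     ]
deck (408, 278) [ 0.69418708 -0.0304891   0.03      ]
deck (405, 310) [ 0.68915115 -0.06316816  0.03      ]
deck (242, 335) [ 0.5293077  -0.06925134  0.03      ]
deck (229, 75) [0.56498303 0.16206927 0.03      ]
deck (228, 66) [0.56555709 0.1685412  0.03      ]
```

```bash
python3 -m creep '[{"x":-1,"y":1.4,"z":39.7,"rx":0,"ry":0,"rz":0,"grip":1},{"x":-1,"y":1.4,"z":39.7,"rx":0,"ry":0,"rz":0,"grip":1},{"x":-1,"y":1.4,"z":39.7,"rx":0,"ry":0,"rz":0,"grip":1},{"x":-1,"y":1.4,"z":25,"rx":0,"ry":0,"rz":0,"grip":1},{"x":0,"y":0,"z":15,"rx":0,"ry":0,"rz":0,"grip":1},{"x":0,"y":0,"z":0,"rx":0,"ry":0,"rz":0,"grip":0},{"x":0,"y":0,"z":0,"rx":0,"ry":0,"rz":0,"grip":0},{"x":0,"y":0,"z":0,"rx":0,"ry":0,"rz":0,"grip":0},{"x":0,"y":0,"z":0,"rx":0,"ry":0,"rz":0,"grip":0},{"x":0,"y":0,"z":0,"rx":0,"ry":0,"rz":0,"grip":0}]' 50 && python3 -m creep '[{"x":0,"y":0,"z":0,"rx":0,"ry":0,"rz":0,"grip":0},{"x":0,"y":0,"z":0,"rx":0,"ry":0,"rz":0,"grip":0},{"x":0,"y":-6,"z":0,"rx":0,"ry":0,"rz":0,"grip":0},{"x":0,"y":-8,"z":0,"rx":0,"ry":0,"rz":0,"grip":0},{"x":0,"y":-8,"z":0,"rx":0,"ry":0,"rz":0,"grip":0},{"x":0,"y":-7,"z":0,"rx":0,"ry":0,"rz":0,"grip":0},{"x":0,"y":-6,"z":0,"rx":0,"ry":0,"rz":0,"grip":0},{"x":0,"y":-4,"z":0,"rx":0,"ry":0,"rz":0,"grip":0},{"x":0,"y":-2,"z":0,"rx":0,"ry":0,"rz":0,"grip":0},{"x":0,"y":0,"z":0,"rx":0,"ry":0,"rz":0,"grip":0}]'
```

```text
time: 4.47
eef_pos: [0.6305, 0.0363, 0.0645]
tcp_rot: [0.753, 0.658, 0.001, 0.001]
contact_force: [0.1, -0.7, 1.0]
opening: 0.299
finger_force: 0.0
time: 5.3
eef_pos: [0.5887, 0.0422, 0.064]
tcp_rot: [0.753, 0.658, 0.001, 0.001]
contact_force: [0.3, 0.6, 7.8]
opening: 0.126
finger_force: 52.4
```

```bash
python3 -m creep '[{"x":0,"y":-2,"z":0,"rx":0,"ry":0,"rz":0,"grip":0},{"x":0,"y":-1,"z":0,"rx":0,"ry":0,"rz":0,"grip":0},{"x":0,"y":0,"z":0,"rx":0,"ry":0,"rz":0,"grip":0},{"x":0,"y":0,"z":0,"rx":0,"ry":0,"rz":0,"grip":0},{"x":0,"y":0,"z":0,"rx":0,"ry":0,"rz":0,"grip":0.4},{"x":0,"y":0,"z":0,"rx":0,"ry":0,"rz":0,"grip":0.4},{"x":0,"y":0,"z":-30,"rx":0,"ry":0,"rz":0,"grip":1},{"x":0,"y":0,"z":-35,"rx":0,"ry":0,"rz":0,"grip":1},{"x":0,"y":0,"z":-40,"rx":0,"ry":0,"rz":0,"grip":1},{"x":0,"y":0,"z":-40,"rx":0,"ry":0,"rz":0,"grip":1}]'
python3 - <<'E'
from h import *
st();shot('wrist','w3')
E
```

```text
time: 6.13
eef_pos: [0.5833, 0.0424, 0.2066]
tcp_rot: [0.753, 0.658, -0.002, -0.002]
contact_force: [0.8, 0.6, 0.3]
opening: 0.943
finger_force: 0.0
t 6.1333 p [0.5833 0.0424 0.2066] R [[0.134, 0.991, -0.006], [0.991, -0.134, 0.0], [-0.001, -0.005, -1.0]] q [-1.010e-01  1.140e-01  1.824e+00 -1.000e-03  1.210e+00  3.300e-02] open 0.9431182651184908 F [0.8 0.6 0.3]
```

View pics/w3.png

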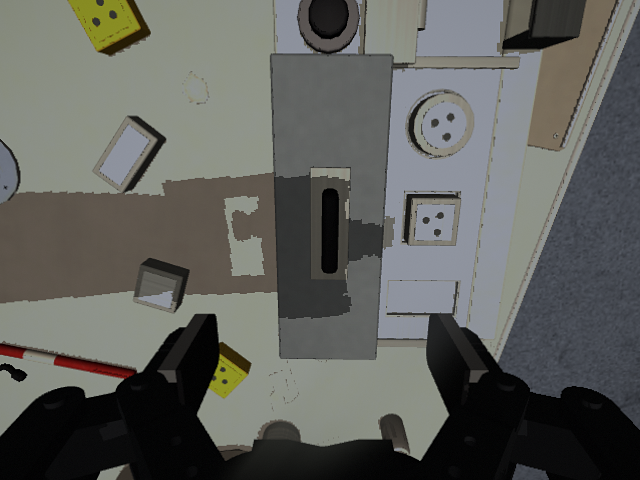

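Guard fully open: used disc at (441,124), used square at (433,219), empty oblong nest at (422,297). I'll enlarge the nest area to get corners.

```bash
python3 - <<'E'
import cv2
i=cv2.imread('pics/w3.png')
a=cv2.resize(i[80:325,375:505],None,fx=2.4,fy=2.4,interpolation=cv2.INTER_CUBIC)
b=cv2.resize(i[100:345,80:210],None,fx=2.4,fy=2.4,interpolation=cv2.INTER_CUBIC)
cv2.imwrite('pics/c2.png',cv2.hconcat([a,b]));print(a.shape)
E
```

```text
(588, 312, 3)
```

View pics/c2.png

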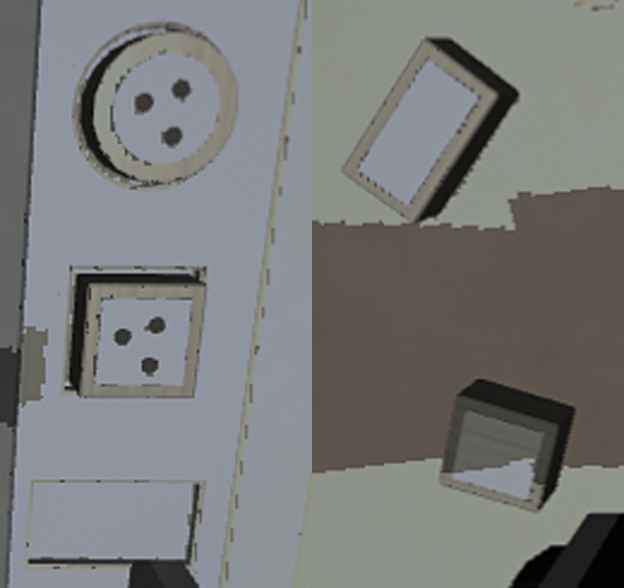

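```bash
cat >> h.py <<'E'
AX=lambda yaw:np.array([np.cos(np.radians(yaw)),np.sin(np.radians(yaw)),0])
E
python3 - <<'E'
from h import *
W=load('w3');W2=load('w2');T=load('top0')
L=lambda x,y:(375+x/2.4,80+y/2.4); R=lambda x,y:(80+(x-312)/2.4,100+y/2.4)
f=lambda x,y:(225+x/2.9,140+y/2.9)
def poly(n,ps,z):
    P=np.array([atz(W,p,z) for p in ps]);e=np.roll(P,-1,0)-P
    print(n,P.mean(0).round(4),'sides',(1000*np.linalg.norm(e,axis=1)).round(1),'ang',np.degrees(np.arctan2(e[:,1],e[:,0])).round(1))
poly('usq',[L(*p) for p in[(90,281),(206,283),(194,397),(80,395)]],.044)
poly('nob',[L(*p) for p in[(30,481),(205,481),(198,563),(27,563)]],.03)
poly('nsq3',[L(*p) for p in[(71,267),(206,268),(66,391)]],.03)
print('udisc',atz(W,L(166,107),.044), [atz(W,L(*p),.044) for p in[(93,107),(238,107)]])
poly('fob',[R(*p) for p in[(427,40),(497,95),(411,220),(343,168)]],.02)
poly('fsq',[R(*p) for p in[(460,396),(558,433),(540,511),(440,483)]],.02)
poly('guard',[(271,54),(391,55),(375,358),(279,358)],.057)
print('grip',atz(W,(330,189),.085),atz(W,(330,272),.085))
print(tri((W,R(419.5,131)),(T,f(218,535))),tri((W,R(499.5,456)),(T,f(393,545))),tri((W,L(166,107)),(T,f(240,152))), tri((W,R(419.5,131)),(W2,(87,157))),tri((W,(330,26)),(load('w1'),(371,262))))
dc=np.array([atz(T,p,.025) for p in [(178,212),(222,219),(153,306),(203,315)]]).mean(0);print('dish',dc)
E
```

```text
usq [0.6719 0.0299 0.044 ] sides [38.3 39.7 39.2 39.7] ang [ -8.7 -97.4 171.3  81.4]
nob [ 0.6618 -0.0439  0.03  ] sides [64.7 33.9 65.1 34. ] ang [ -7.6 -96.1 172.5  83.2]
nsq3 [0.666 0.038 0.03 ] sides [46.4 63.5 44.9] ang [  -8.2 -143.2   83.7]
udisc [0.68262404 0.10421761 0.044     ] [array([0.66008053, 0.10732716, 0.044     ]), array([0.70480048, 0.1011461 , 0.044     ])]
fob [0.4257 0.1142 0.02  ] sides [27.6 56.4 27.7 55.8] ang [ -47.8 -137.8  131.    42.1]
fsq [ 0.4209 -0.0089  0.02  ] sides [38.5 35.1 39.5 38.6] ang [ -30.9 -115.6  154.4   62.6]
guard [0.587 0.042 0.057] sides [ 82.  240.1  84.  241.2] ang [ -8.2 -98.  172.5  81.6]
grip [0.59192002 0.07465746 0.085     ] [0.58403992 0.01398342 0.085     ]
(array([0.42551388, 0.11338054, 0.01885188]), [np.float64(1.2), np.float64(1.2)]) (array([ 0.42139201, -0.00850851,  0.0208248 ]), [np.float64(0.1), np.float64(0.1)]) (array([ 0.69743098,  0.1026463 , -0.00491972]), [np.float64(1.2), np.float64(1.2)]) (array([0.41666662, 0.11464006, 0.00175425]), [np.float64(0.3), np.float64(0.3)]) (array([0.60770695, 0.18747524, 0.01997774]), [np.float64(1.8), np.float64(1.8)])
dish [0.5443123  0.33887564 0.025     ]
```

```bash
python3 -m creep '[{"x":25,"y":30,"z":0,"rx":0,"ry":0,"rz":0,"grip":0.65},{"x":25,"y":30,"z":0,"rx":0,"ry":0,"rz":0,"grip":0.65},{"x":24.7,"y":30,"z":0,"rx":0,"ry":0,"rz":-7,"grip":0.65},{"x":0,"y":0,"z":0,"rx":0,"ry":0,"rz":-7,"grip":0.65},{"x":0,"y":0,"z":0,"rx":0,"ry":0,"rz":-7,"grip":0.65},{"x":0,"y":0,"z":0,"rx":0,"ry":0,"rz":-7,"grip":0.65},{"x":0,"y":0,"z":0,"rx":0,"ry":0,"rz":-7,"grip":0.65},{"x":0,"y":0,"z":0,"rx":0,"ry":0,"rz":-7,"grip":0.65},{"x":0,"y":0,"z":0,"rx":0,"ry":0,"rz":-7,"grip":0.65},{"x":0,"y":0,"z":0,"rx":0,"ry":0,"rz":-7,"grip":0.65}]' && python3 -m creep '[{"x":0,"y":0,"z":20,"rx":0,"ry":0,"rz":-7,"grip":0.65},{"x":0,"y":0,"z":20,"rx":0,"ry":0,"rz":-7,"grip":0.65},{"x":0,"y":0,"z":20,"rx":0,"ry":0,"rz":-7,"grip":0.65},{"x":0,"y":0,"z":20,"rx":0,"ry":0,"rz":-7,"grip":0.65},{"x":0,"y":0,"z":10,"rx":0,"ry":0,"rz":-5.7,"grip":0.65},{"x":0,"y":0,"z":0,"rx":0,"ry":0,"rz":0,"grip":0.65},{"x":0,"y":0,"z":0,"rx":0,"ry":0,"rz":0,"grip":0.65},{"x":0,"y":0,"z":0,"rx":0,"ry":0,"rz":0,"grip":0.65},{"x":0,"y":0,"z":0,"rx":0,"ry":0,"rz":0,"grip":0.65},{"x":0,"y":0,"z":0,"rx":0,"ry":0,"rz":0,"grip":0.65}]'
python3 - <<'E'
from h import *
c=shot('wrist','w4');s,R=st();print(proj(c,[s['eef_pos'],[.6826,.1044,.044]]));go([.6826,.1044,.032],82)
E
```

```text
time: 7.02
eef_pos: [0.6833, 0.1041, 0.2053]
tcp_rot: [0.353, 0.936, -0.001, -0.002]
contact_force: [-1.3, -0.4, 0.1]
opening: 0.648
finger_force: 0.0
time: 7.85
eef_pos: [0.6854, 0.1042, 0.1188]
tcp_rot: [0.07, 0.998, 0.0, 0.001]
contact_force: [0.1, 0.6, -0.5]
opening: 0.647
finger_force: 0.0
t 7.9 p [0.6853 0.1042 0.1186] R [[-0.99, 0.14, 0.002], [0.14, 0.99, -0.0], [-0.002, 0.0, -1.0]] q [ 0.005  0.426  1.611 -0.     1.102 -1.426] open 0.6517404497795067 F [-0.6 -0.   0.1]
[[322.55014133 318.87977469]
 [322.12712973 253.27584071]]
t 7.9 p [0.6853 0.1042 0.1186] R [[-0.99, 0.14, 0.002], [0.14, 0.99, -0.0], [-0.002, 0.0, -1.0]] q [ 0.005  0.426  1.611 -0.     1.102 -1.426] open 0.6517404497795067 F [-0.6 -0.   0.1]
shift [ 2.9 -0.2 86.6]
y-angle 82.0 rz (tool, down) -0.0
```

View pics/w4.png

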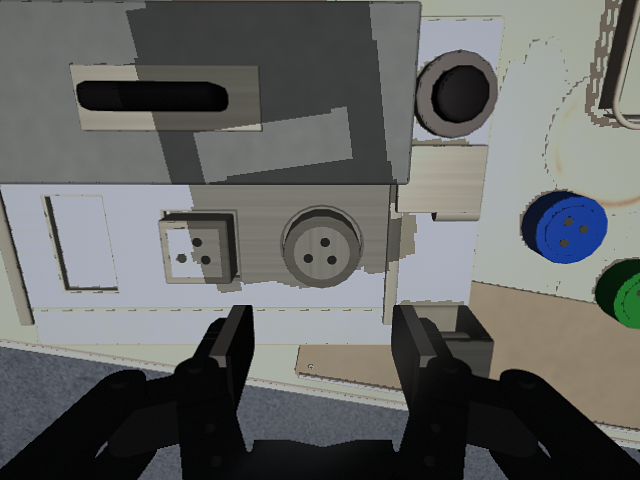

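```bash
python3 - <<'E'
from h import *
W=load('w4');print(atz(W,(321,248),.044), 'sq',atz(W,(193,251),.044))
E
python3 -m creep '[{"x":4.5,"y":-0.3,"z":0,"rx":0,"ry":0,"rz":0,"grip":0.61},{"x":0,"y":0,"z":0,"rx":0,"ry":0,"rz":7,"grip":0.61},{"x":0,"y":0,"z":0,"rx":0,"ry":0,"rz":7,"grip":0.61},{"x":0,"y":0,"z":0,"rx":0,"ry":0,"rz":7,"grip":0.61},{"x":0,"y":0,"z":0,"rx":0,"ry":0,"rz":7,"grip":0.61},{"x":0,"y":0,"z":0,"rx":0,"ry":0,"rz":7,"grip":0.61},{"x":0,"y":0,"z":0,"rx":0,"ry":0,"rz":7,"grip":0.61},{"x":0,"y":0,"z":20,"rx":0,"ry":0,"rz":3,"grip":0.61},{"x":0,"y":0,"z":20,"rx":0,"ry":0,"rz":0,"grip":0.61},{"x":0,"y":0,"z":0,"rx":0,"ry":0,"rz":0,"grip":0.61}]'
```

```text
[0.67923126 0.10420749 0.044     ] sq [0.67035142 0.02884212 0.044     ]
time: 8.73
eef_pos: [0.677, 0.1045, 0.0729]
tcp_rot: [0.446, 0.895, -0.002, -0.003]
contact_force: [-1.3, 0.1, -1.5]
opening: 0.613
finger_force: 0.0
```

```bash
python3 -m creep '[{"x":-2,"y":2.5,"z":14,"rx":0,"ry":0,"rz":0,"grip":0.61},{"x":0,"y":0,"z":12,"rx":0,"ry":0,"rz":0,"grip":0.61},{"x":0,"y":0,"z":8,"rx":0,"ry":0,"rz":0,"grip":0.61},{"x":0,"y":0,"z":5,"rx":0,"ry":0,"rz":0,"grip":0.61},{"x":0,"y":0,"z":1,"rx":0,"ry":0,"rz":0,"grip":0.61},{"x":0,"y":0,"z":0,"rx":0,"ry":0,"rz":0,"grip":0.4},{"x":0,"y":0,"z":0,"rx":0,"ry":0,"rz":0,"grip":0.4},{"x":0,"y":0,"z":0,"rx":0,"ry":0,"rz":0,"grip":0.4},{"x":0,"y":0,"z":0,"rx":0,"ry":0,"rz":0,"grip":0.4},{"x":0,"y":0,"z":0,"rx":0,"ry":0,"rz":0,"grip":0.4}]' 70; python3 -c "
from h import *
go([.503,.348,.16],33)"
```

```text
time: 9.57
eef_pos: [0.6833, 0.1045, 0.0372]
tcp_rot: [0.446, 0.895, 0.0, 0.0]
contact_force: [0.5, 1.3, -2.4]
opening: 0.492
finger_force: 71.0
t 9.5667 p [0.6833 0.1045 0.0372] R [[-0.602, 0.799, 0.0], [0.799, 0.602, 0.0], [-0.0, 0.0, -1.0]] q [ 0.005  0.522  1.643  0.     0.976 -0.64 ] open 0.4919636778079096 F [ 0.5  1.3 -2.4]
shift [ 303.     2.5 -122.8]
y-angle 37.0 rz (tool, down) 4.0
```

```bash
python3 -m creep '[{"x":0,"y":0,"z":0,"rx":0,"ry":0,"rz":0,"grip":0.61},{"x":0,"y":0,"z":0,"rx":0,"ry":0,"rz":0,"grip":0.61},{"x":0,"y":0,"z":3,"rx":0,"ry":0,"rz":0,"grip":0.61},{"x":0,"y":0,"z":2.5,"rx":0,"ry":0,"rz":0,"grip":0.61},{"x":0,"y":0,"z":0,"rx":0,"ry":0,"rz":0,"grip":0.4},{"x":0,"y":0,"z":0,"rx":0,"ry":0,"rz":0,"grip":0.4},{"x":0,"y":0,"z":0,"rx":0,"ry":0,"rz":0,"grip":0.4},{"x":0,"y":0,"z":0,"rx":0,"ry":0,"rz":0,"grip":0.4},{"x":0,"y":0,"z":-5,"rx":0,"ry":0,"rz":0,"grip":0.4},{"x":0,"y":0,"z":-10,"rx":0,"ry":0,"rz":0,"grip":0.4}]' 80;  python3 -m creep '[{"x":0,"y":0,"z":-20,"rx":0,"ry":0,"rz":0,"grip":0.4},{"x":0,"y":0,"z":-30,"rx":0,"ry":0,"rz":0,"grip":0.4},{"x":0,"y":0,"z":-30,"rx":0,"ry":0,"rz":0,"grip":0.4},{"x":0,"y":0,"z":-20,"rx":0,"ry":0,"rz":0,"grip":0.4},{"x":0,"y":0,"z":0,"rx":0,"ry":0,"rz":0,"grip":0.4},{"x":0,"y":0,"z":0,"rx":0,"ry":0,"rz":0,"grip":0.4},{"x":0,"y":0,"z":0,"rx":0,"ry":0,"rz":0,"grip":0.4},{"x":0,"y":0,"z":0,"rx":0,"ry":0,"rz":0,"grip":0.4},{"x":0,"y":0,"z":0,"rx":0,"ry":0,"rz":0,"grip":0.4},{"x":0,"y":0,"z":0,"rx":0,"ry":0,"rz":0,"grip":0.4}]' ;python3 -c "
from h import *
go([.503,.348,.16],33);shot('wrist','w5')"
```

```text
time: 10.4
eef_pos: [0.6814, 0.1044, 0.0446]
tcp_rot: [0.446, 0.895, -0.001, -0.002]
contact_force: [-0.2, 0.2, -1.9]
opening: 0.503
finger_force: 81.4
time: 11.23
eef_pos: [0.6824, 0.1044, 0.1445]
tcp_rot: [0.446, 0.895, -0.001, -0.002]
contact_force: [-0.3, 0.1, -1.8]
opening: 0.502
finger_force: 81.5
t 11.2333 p [0.6824 0.1044 0.1445] R [[-0.602, 0.799, -0.004], [0.799, 0.602, -0.0], [0.002, -0.003, -1.0]] q [ 0.005  0.396  1.601 -0.     1.149 -0.64 ] open 0.501550302284463 F [-0.3  0.1 -1.8]
shift [302.5   3.3 -14.9]
y-angle 37.0 rz (tool, down) 4.0
```

View pics/w5.png

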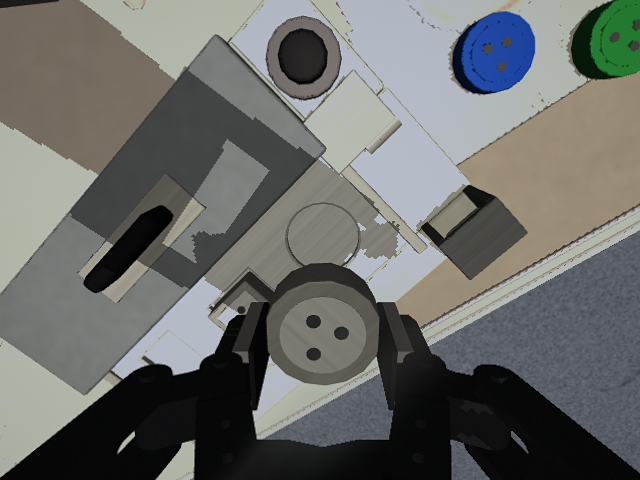

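Disc held; its empty nest is at (323,236), and nothing else moved. Carrying it to the dish.

```bash
python3 -m creep '[{"x":25,"y":0,"z":0,"rx":0,"ry":0,"rz":0,"grip":0.4},{"x":36,"y":0,"z":0,"rx":0,"ry":0,"rz":0,"grip":0.4},{"x":36,"y":0,"z":0,"rx":0,"ry":0,"rz":0,"grip":0.4},{"x":36,"y":0,"z":0,"rx":0,"ry":0,"rz":0,"grip":0.4},{"x":36,"y":0,"z":0,"rx":0,"ry":0,"rz":0,"grip":0.4},{"x":36,"y":0,"z":0,"rx":0,"ry":0,"rz":0,"grip":0.4},{"x":36,"y":0,"z":0,"rx":0,"ry":0,"rz":0,"grip":0.4},{"x":36,"y":0,"z":0,"rx":0,"ry":0,"rz":0,"grip":0.4},{"x":25,"y":3,"z":10,"rx":0,"ry":0,"rz":4,"grip":0.4},{"x":0,"y":0,"z":10,"rx":0,"ry":0,"rz":0,"grip":0.4}]' && python3 -m creep '[{"x":0,"y":0,"z":20,"rx":0,"ry":0,"rz":0,"grip":0.4},{"x":0,"y":0,"z":10,"rx":0,"ry":0,"rz":0,"grip":0.4},{"x":0,"y":0,"z":0,"rx":0,"ry":0,"rz":0,"grip":0.4},{"x":0,"y":0,"z":0,"rx":0,"ry":0,"rz":0,"grip":0.4},{"x":0,"y":0,"z":0,"rx":0,"ry":0,"rz":0,"grip":0.4},{"x":0,"y":0,"z":0,"rx":0,"ry":0,"rz":0,"grip":0.4},{"x":0,"y":0,"z":0,"rx":0,"ry":0,"rz":0,"grip":0.4},{"x":0,"y":0,"z":0,"rx":0,"ry":0,"rz":0,"grip":0.4},{"x":0,"y":0,"z":0,"rx":0,"ry":0,"rz":0,"grip":0.4},{"x":0,"y":0,"z":0,"rx":0,"ry":0,"rz":0,"grip":0.4}]';python3 -c "
from h import *
go([.503,.348,.012],33);shot('wrist','w6')"
```

```text
time: 12.12
eef_pos: [0.5015, 0.3514, 0.127]
tcp_rot: [0.476, 0.879, 0.001, -0.0]
contact_force: [-0.6, -1.0, -2.6]
opening: 0.495
finger_force: 81.5
time: 12.95
eef_pos: [0.5042, 0.3475, 0.0971]
tcp_rot: [0.477, 0.879, 0.0, 0.0]
contact_force: [0.3, 0.2, -3.1]
opening: 0.498
finger_force: 81.5
t 12.95 p [0.5042 0.3475 0.0971] R [[-0.544, 0.839, 0.0], [0.839, 0.544, 0.0], [-0.0, 0.001, -1.0]] q [ 0.438  0.292  1.832 -0.     1.017 -0.138] open 0.4982912308692066 F [ 0.3  0.2 -3.1]
shift [ 1.1 -0.8 85.1]
y-angle 33.0 rz (tool, down) -0.0
```

View pics/w6.png

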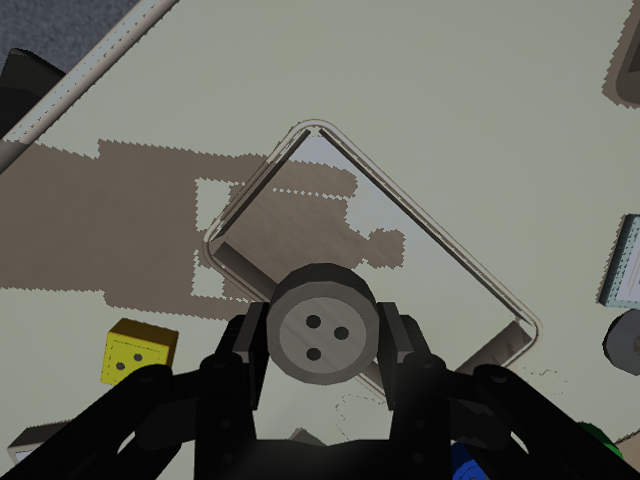

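```bash
python3 -c "
from h import *
W=load('w6')
P=[atz(W,p,.025) for p in[(316,120),(206,246),(543,332)]]
print(P,(P[1]+P[2])/2,np.linalg.norm(P[0]-P[1]),np.linalg.norm(P[0]-P[2]))
u=P[2]-P[0];u/=np.linalg.norm(u);c=(P[1]+P[2])/2
print(c-.042*u,c+.042*u);go(list((c-.042*u)[:2])+[.012])
"
```

```text
[array([0.45867937, 0.41130917, 0.025     ]), array([0.44255581, 0.31750982, 0.025     ]), array([0.6461676 , 0.38191761, 0.025     ])] [0.54436171 0.34971372 0.025     ] 0.09517503245092615 0.1897780208482855
[0.50286846 0.3562184  0.025     ] [0.58585495 0.34320903 0.025     ]
t 13.0 p [0.5041 0.3475 0.097 ] R [[-0.545, 0.839, 0.0], [0.839, 0.545, 0.0], [-0.0, 0.0, -1.0]] q [ 0.438  0.292  1.832  0.     1.017 -0.138] open 0.49925425674504337 F [-0.2 -0.1 -1.9]
shift [ 8.   3.7 85. ]
```

```bash
python3 -m creep '[{"x":4.4,"y":1.5,"z":0,"rx":0,"ry":0,"rz":0,"grip":0.4},{"x":0,"y":0,"z":20,"rx":0,"ry":0,"rz":0,"grip":0.4},{"x":0,"y":0,"z":25,"rx":0,"ry":0,"rz":0,"grip":0.4},{"x":0,"y":0,"z":20,"rx":0,"ry":0,"rz":0,"grip":0.4},{"x":0,"y":0,"z":12,"rx":0,"ry":0,"rz":0,"grip":0.4},{"x":0,"y":0,"z":5,"rx":0,"ry":0,"rz":0,"grip":0.4},{"x":0,"y":0,"z":2,"rx":0,"ry":0,"rz":0,"grip":0.4},{"x":0,"y":0,"z":0,"rx":0,"ry":0,"rz":0,"grip":0.4},{"x":0,"y":0,"z":0,"rx":0,"ry":0,"rz":0,"grip":0.4},{"x":0,"y":0,"z":0,"rx":0,"ry":0,"rz":0,"grip":0.4}]'
```

```text
time: 13.83
eef_pos: [0.504, 0.3525, 0.0143]
tcp_rot: [0.477, 0.879, 0.001, 0.001]
contact_force: [-0.3, -0.1, -2.8]
opening: 0.501
finger_force: 81.6
```

```bash
python3 -m creep '[{"x":0,"y":0,"z":2,"rx":0,"ry":0,"rz":0,"grip":0.4},{"x":0,"y":0,"z":1,"rx":0,"ry":0,"rz":0,"grip":0.4},{"x":0,"y":0,"z":0,"rx":0,"ry":0,"rz":0,"grip":0.4},{"x":0,"y":0,"z":0,"rx":0,"ry":0,"rz":0,"grip":0.6},{"x":0,"y":0,"z":0,"rx":0,"ry":0,"rz":0,"grip":0.6},{"x":0,"y":0,"z":-10,"rx":0,"ry":0,"rz":0,"grip":0.6},{"x":0,"y":0,"z":-30,"rx":0,"ry":0,"rz":0,"grip":0.6},{"x":0,"y":0,"z":-40,"rx":0,"ry":0,"rz":0,"grip":0.6},{"x":0,"y":0,"z":-40,"rx":0,"ry":0,"rz":0,"grip":0.6},{"x":0,"y":0,"z":-10,"rx":0,"ry":0,"rz":0,"grip":0.6}]' && python3 -m creep '[{"x":-36.2,"y":-3.6,"z":0,"rx":0,"ry":0,"rz":0,"grip":0.6},{"x":-36.2,"y":-3.6,"z":0,"rx":0,"ry":0,"rz":0,"grip":0.6},{"x":-36.2,"y":-3.6,"z":0,"rx":0,"ry":0,"rz":0,"grip":0.6},{"x":-36.2,"y":-3.6,"z":0,"rx":0,"ry":0,"rz":0,"grip":0.6},{"x":-36.2,"y":-3.6,"z":0,"rx":0,"ry":0,"rz":0,"grip":0.6},{"x":-36.2,"y":-3.6,"z":0,"rx":0,"ry":0,"rz":0,"grip":0.6},{"x":-36.2,"y":-3.6,"z":0,"rx":0,"ry":0,"rz":0,"grip":0.6},{"x":-36.2,"y":-3.6,"z":0,"rx":0,"ry":0,"rz":0,"grip":0.6},{"x":-36.2,"y":-3.6,"z":0,"rx":0,"ry":0,"rz":0,"grip":0.6},{"x":-36.2,"y":-3.6,"z":0,"rx":0,"ry":0,"rz":-7,"grip":0.6}]' && python3 -m creep '[{"x":0,"y":0,"z":0,"rx":0,"ry":0,"rz":-7,"grip":0.6},{"x":0,"y":0,"z":0,"rx":0,"ry":0,"rz":-7,"grip":0.6},{"x":0,"y":0,"z":0,"rx":0,"ry":0,"rz":-7,"grip":0.6},{"x":0,"y":0,"z":0,"rx":0,"ry":0,"rz":-7,"grip":0.6},{"x":0,"y":0,"z":20,"rx":0,"ry":0,"rz":-7,"grip":0.6},{"x":0,"y":0,"z":20,"rx":0,"ry":0,"rz":-7,"grip":0.6},{"x":0,"y":0,"z":20,"rx":0,"ry":0,"rz":0,"grip":0.6},{"x":0,"y":0,"z":0,"rx":0,"ry":0,"rz":0,"grip":0.6},{"x":0,"y":0,"z":0,"rx":0,"ry":0,"rz":0,"grip":0.6},{"x":0,"y":0,"z":0,"rx":0,"ry":0,"rz":0,"grip":0.6}]'; python3 -c "
from h import *
go([.6715,.0297,.034],82)"
```

```text
time: 14.67
eef_pos: [0.507, 0.354, 0.1492]
tcp_rot: [0.477, 0.879, 0.006, 0.004]
contact_force: [1.3, 1.2, 0.0]
opening: 0.6
finger_force: 0.0
time: 15.5
eef_pos: [0.6707, 0.027, 0.1408]
tcp_rot: [0.422, 0.907, 0.0, 0.001]
contact_force: [0.1, -0.0, -0.1]
opening: 0.6
finger_force: 0.0
time: 16.33
eef_pos: [0.6708, 0.0287, 0.0813]
tcp_rot: [0.07, 0.998, -0.0, 0.001]
contact_force: [0.0, -0.3, -0.2]
opening: 0.598
finger_force: 0.0
t 16.3333 p [0.6708 0.0287 0.0813] R [[-0.99, 0.14, 0.002], [0.14, 0.99, -0.0], [-0.002, 0.0, -1.0]] q [-0.108  0.427  1.686 -0.     1.027 -1.539] open 0.597507133478495 F [ 0.  -0.3 -0.2]
shift [-0.5  1.1 47.3]
y-angle 82.0 rz (tool, down) -0.0
```

```bash
python3 -m creep '[{"x":-0.5,"y":1,"z":15,"rx":0,"ry":0,"rz":0,"grip":0.6},{"x":0,"y":0,"z":15,"rx":0,"ry":0,"rz":0,"grip":0.6},{"x":0,"y":0,"z":10,"rx":0,"ry":0,"rz":0,"grip":0.6},{"x":0,"y":0,"z":5,"rx":0,"ry":0,"rz":0,"grip":0.6},{"x":0,"y":0,"z":3,"rx":0,"ry":0,"rz":0,"grip":0.6},{"x":0,"y":0,"z":0,"rx":0,"ry":0,"rz":0,"grip":0.6},{"x":0,"y":0,"z":0,"rx":0,"ry":0,"rz":0,"grip":0.3},{"x":0,"y":0,"z":0,"rx":0,"ry":0,"rz":0,"grip":0.3},{"x":0,"y":0,"z":0,"rx":0,"ry":0,"rz":0,"grip":0.3},{"x":0,"y":0,"z":0,"rx":0,"ry":0,"rz":0,"grip":0.3}]' 80 && python3 -m creep '[{"x":0,"y":0,"z":0,"rx":0,"ry":0,"rz":0,"grip":0.3},{"x":0,"y":0,"z":-8,"rx":0,"ry":0,"rz":0,"grip":0.3},{"x":0,"y":0,"z":-20,"rx":0,"ry":0,"rz":0,"grip":0.3},{"x":0,"y":0,"z":-30,"rx":0,"ry":0,"rz":0,"grip":0.3},{"x":0,"y":0,"z":-30,"rx":0,"ry":0,"rz":0,"grip":0.3},{"x":0,"y":0,"z":-22,"rx":0,"ry":0,"rz":0,"grip":0.3},{"x":0,"y":0,"z":0,"rx":0,"ry":0,"rz":0,"grip":0.3},{"x":0,"y":0,"z":0,"rx":0,"ry":0,"rz":0,"grip":0.3},{"x":0,"y":0,"z":0,"rx":0,"ry":0,"rz":0,"grip":0.3},{"x":0,"y":0,"z":0,"rx":0,"ry":0,"rz":0,"grip":0.3}]';python3 -c "
from h import *
shot('wrist','w7');go([.585,.334,.15],33)"
```

```text
time: 17.17
eef_pos: [0.6709, 0.0296, 0.0322]
tcp_rot: [0.07, 0.998, -0.0, 0.001]
contact_force: [0.9, 0.3, 0.6]
opening: 0.44
finger_force: 81.9
time: 18.0
eef_pos: [0.6687, 0.0298, 0.1387]
tcp_rot: [0.07, 0.998, 0.0, -0.003]
contact_force: [0.1, 0.3, -2.3]
opening: 0.436
finger_force: 81.7
t 18.05 p [0.6688 0.0298 0.1387] R [[-0.99, 0.139, -0.005], [0.139, 0.99, 0.001], [0.005, -0.0, -1.0]] q [-0.107  0.36   1.659 -0.     1.127 -1.538] open 0.43989126810404605 F [ 0.1 -0.1 -1.8]
shift [125.4 289.6 -10.7]
y-angle 82.0 rz (tool, down) 49.0
```

View pics/w7.png

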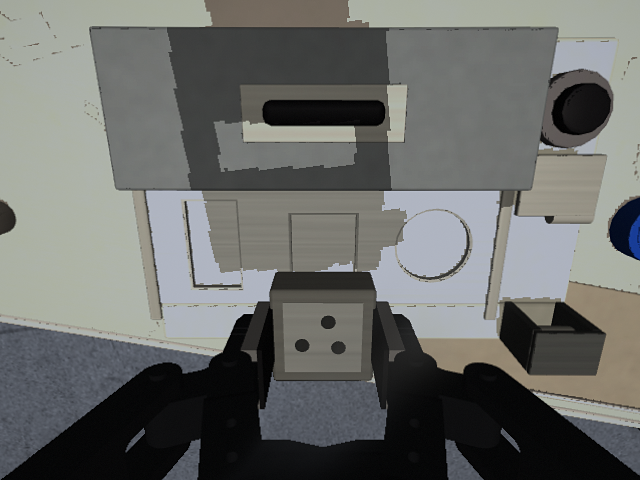

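Square held; all three nests are empty: oblong (214,245), square (323,245), disc (434,245). Carrying it to the dish.

```bash
python3 -m creep '[{"x":13.9,"y":32.2,"z":0,"rx":0,"ry":0,"rz":0,"grip":0.3},{"x":13.9,"y":32.2,"z":0,"rx":0,"ry":0,"rz":0,"grip":0.3},{"x":13.9,"y":32.2,"z":0,"rx":0,"ry":0,"rz":0,"grip":0.3},{"x":13.9,"y":32.2,"z":0,"rx":0,"ry":0,"rz":0,"grip":0.3},{"x":13.9,"y":32.2,"z":0,"rx":0,"ry":0,"rz":0,"grip":0.3},{"x":13.9,"y":32.2,"z":0,"rx":0,"ry":0,"rz":0,"grip":0.3},{"x":13.9,"y":32.2,"z":0,"rx":0,"ry":0,"rz":0,"grip":0.3},{"x":13.9,"y":32.2,"z":0,"rx":0,"ry":0,"rz":0,"grip":0.3},{"x":13.9,"y":32.2,"z":0,"rx":0,"ry":0,"rz":6.5,"grip":0.3},{"x":0,"y":0,"z":0,"rx":0,"ry":0,"rz":6.5,"grip":0.3}]' && python3 -m creep '[{"x":0,"y":0,"z":0,"rx":0,"ry":0,"rz":6.5,"grip":0.3},{"x":0,"y":0,"z":0,"rx":0,"ry":0,"rz":6.5,"grip":0.3},{"x":0,"y":0,"z":10,"rx":0,"ry":0,"rz":6.5,"grip":0.3},{"x":0,"y":0,"z":20,"rx":0,"ry":0,"rz":6.5,"grip":0.3},{"x":0,"y":0,"z":20,"rx":0,"ry":0,"rz":6.5,"grip":0.3},{"x":0,"y":0,"z":0,"rx":0,"ry":0,"rz":0,"grip":0.3},{"x":0,"y":0,"z":0,"rx":0,"ry":0,"rz":0,"grip":0.3},{"x":0,"y":0,"z":0,"rx":0,"ry":0,"rz":0,"grip":0.3},{"x":0,"y":0,"z":0,"rx":0,"ry":0,"rz":0,"grip":0.3},{"x":0,"y":0,"z":0,"rx":0,"ry":0,"rz":0,"grip":0.3}]';python3 -c "
from h import *
shot('wrist','w8');go([.585,.336,.012],37)"
```

```text
time: 18.88
eef_pos: [0.5835, 0.3396, 0.1396]
tcp_rot: [0.182, 0.983, 0.001, -0.002]
contact_force: [-0.4, -0.5, -1.9]
opening: 0.44
finger_force: 81.7
time: 19.72
eef_pos: [0.5879, 0.3344, 0.0934]
tcp_rot: [0.45, 0.893, 0.001, 0.001]
contact_force: [0.2, -0.5, -1.7]
opening: 0.441
finger_force: 81.6
t 19.7667 p [0.5878 0.3344 0.0933] R [[-0.595, 0.803, 0.002], [0.803, 0.595, 0.001], [-0.001, 0.003, -1.0]] q [ 0.367  0.421  1.668 -0.     1.049 -0.27 ] open 0.4380625985730185 F [ 0.1 -0.  -1.4]
shift [ 3.  -1.5 81.3]
y-angle 36.5 rz (tool, down) -0.5
```

View pics/w8.png

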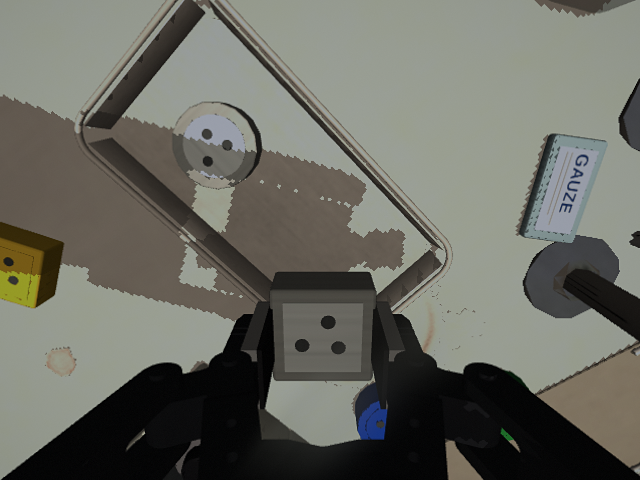

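The disc lies flat in the dish at (215,146), and the square is held over the far half. Quick check of the centre, then lower.

```bash
python3 -c "
from h import *
W=load('w8')
a,b=atz(W,(452,252),.025),atz(W,(77,128),.025);print(a,b,(a+b)/2,np.linalg.norm(a-b),'disc',atz(W,(213,144),.022))
W=load('w7')
for n,p in [('ob',(214.5,244.5)),('disc',(434,245))]: print(n,atz(W,p,.03))
"
python3 -m creep '[{"x":3,"y":-1.5,"z":10,"rx":0,"ry":0,"rz":0,"grip":0.3},{"x":0,"y":0,"z":20,"rx":0,"ry":0,"rz":0,"grip":0.3},{"x":0,"y":0,"z":20,"rx":0,"ry":0,"rz":0,"grip":0.3},{"x":0,"y":0,"z":18,"rx":0,"ry":0,"rz":0,"grip":0.3},{"x":0,"y":0,"z":8,"rx":0,"ry":0,"rz":0,"grip":0.3},{"x":0,"y":0,"z":4,"rx":0,"ry":0,"rz":0,"grip":0.3},{"x":0,"y":0,"z":2,"rx":0,"ry":0,"rz":0,"grip":0.3},{"x":0,"y":0,"z":0,"rx":0,"ry":0,"rz":0,"grip":0.3},{"x":0,"y":0,"z":0,"rx":0,"ry":0,"rz":0,"grip":0.3},{"x":0,"y":0,"z":0,"rx":0,"ry":0,"rz":0,"grip":0.3}]'
```

```text
[0.6445642  0.38353404 0.025     ] [0.44147091 0.31820519 0.025     ] [0.54301755 0.35086961 0.025     ] 0.2133418506272263 disc [0.50159956 0.35268468 0.022     ]
ob [ 0.66020619 -0.04334714  0.03      ]
disc [0.68158428 0.10476464 0.03      ]
time: 20.6
eef_pos: [0.5849, 0.3359, 0.0108]
tcp_rot: [0.45, 0.893, 0.001, 0.001]
contact_force: [0.9, 0.8, -1.2]
opening: 0.44
finger_force: 81.7
```

```bash
python3 -m creep '[{"x":0,"y":0,"z":0.5,"rx":0,"ry":0,"rz":0,"grip":0.3},{"x":0,"y":0,"z":0,"rx":0,"ry":0,"rz":0,"grip":0.53},{"x":0,"y":0,"z":0,"rx":0,"ry":0,"rz":0,"grip":0.53},{"x":0,"y":0,"z":-10,"rx":0,"ry":0,"rz":0,"grip":0.53},{"x":0,"y":0,"z":-35,"rx":0,"ry":0,"rz":0,"grip":0.53},{"x":0,"y":0,"z":-40,"rx":0,"ry":0,"rz":0,"grip":0.6},{"x":0,"y":0,"z":-40,"rx":0,"ry":0,"rz":0,"grip":0.6},{"x":-18.2,"y":-34.5,"z":-8,"rx":0,"ry":0,"rz":0,"grip":0.6},{"x":-18.2,"y":-34.5,"z":-8,"rx":0,"ry":0,"rz":0,"grip":0.6},{"x":-18.2,"y":-34.5,"z":-8,"rx":0,"ry":0,"rz":0,"grip":0.6}]' && python3 -m creep '[{"x":-18.2,"y":-34.5,"z":-8,"rx":0,"ry":0,"rz":0,"grip":0.6},{"x":-18.2,"y":-34.5,"z":-8,"rx":0,"ry":0,"rz":0,"grip":0.6},{"x":-18.2,"y":-34.5,"z":-8,"rx":0,"ry":0,"rz":0,"grip":0.6},{"x":-18.2,"y":-34.5,"z":-8,"rx":0,"ry":0,"rz":0,"grip":0.6},{"x":-18.2,"y":-34.5,"z":-8,"rx":0,"ry":0,"rz":-6.5,"grip":0.6},{"x":0,"y":0,"z":0,"rx":0,"ry":0,"rz":-6.5,"grip":0.6},{"x":0,"y":0,"z":0,"rx":0,"ry":0,"rz":-6.5,"grip":0.6},{"x":0,"y":0,"z":0,"rx":0,"ry":0,"rz":-6.5,"grip":0.6},{"x":0,"y":0,"z":0,"rx":0,"ry":0,"rz":-6.5,"grip":0.6},{"x":0,"y":0,"z":0,"rx":0,"ry":0,"rz":-6.5,"grip":0.6}]' && python3 -m creep '[{"x":0,"y":0,"z":0,"rx":0,"ry":0,"rz":-6.5,"grip":0.6},{"x":0,"y":0,"z":0,"rx":0,"ry":0,"rz":0,"grip":0.6},{"x":0,"y":0,"z":0,"rx":0,"ry":0,"rz":0,"grip":0.6},{"x":0,"y":0,"z":0,"rx":0,"ry":0,"rz":0,"grip":0.6},{"x":0,"y":0,"z":0,"rx":0,"ry":0,"rz":0,"grip":0.6},{"x":0,"y":0,"z":0,"rx":0,"ry":0,"rz":0,"grip":0.6},{"x":0,"y":0,"z":0,"rx":0,"ry":0,"rz":0,"grip":0.6},{"x":0,"y":0,"z":0,"rx":0,"ry":0,"rz":0,"grip":0.6},{"x":0,"y":0,"z":0,"rx":0,"ry":0,"rz":0,"grip":0.6},{"x":0,"y":0,"z":0,"rx":0,"ry":0,"rz":0,"grip":0.6}]'
cat > fit.py <<'E'
from h import *
from scipy.optimize import minimize
def fit(c,x,y,yaw,hx,hy,ztop=.02,span=(.03,.5)):
    """pose of a rectangular top face by max. brightness gradient along its projected outline; coarse search then simplex"""
    g=cv2.GaussianBlur(cv2.cvtColor(c['color'],cv2.COLOR_BGR2GRAY).astype(np.float32),(0,0),1.2)
    gx,gy=cv2.Sobel(g,cv2.CV_32F,1,0),cv2.Sobel(g,cv2.CV_32F,0,1)
    s=np.linspace(-.9,.9,25)
    L=np.vstack([np.c_[s*hx,0*s+hy],np.c_[s*hx,0*s-hy],np.c_[0*s+hx,s*hy],np.c_[0*s-hx,s*hy]])
    N=np.vstack([np.c_[0*s,0*s+1],np.c_[0*s,0*s-1],np.c_[0*s+1,0*s],np.c_[0*s-1,0*s]])
    def cost(p):
        a=Ro.from_euler('z',p[2]).as_matrix()[:2,:2]
        P=L@a.T+p[:2];Q=P+1e-3*N@a.T
        z=np.full((len(P),1),ztop);u=proj(c,np.hstack([P,z]));v=proj(c,np.hstack([Q,z]))-u
        v/=np.linalg.norm(v,axis=1)[:,None]
        m=lambda I:cv2.remap(I,u[:,0].astype(np.float32)[None],u[:,1].astype(np.float32)[None],cv2.INTER_LINEAR)[0]
        d=np.abs(m(gx)*v[:,0]+m(gy)*v[:,1])
        return -np.minimum(d,120).mean()
    best=min(((cost((x+i,y+j,yaw+k)),(x+i,y+j,yaw+k)) for i in np.arange(-span[0],span[0]+1e-6,.003) for j in np.arange(-span[0],span[0]+1e-6,.003) for k in np.arange(-span[1],span[1]+1e-6,.07)))
    r=minimize(cost,best[1],method='Nelder-Mead',options=dict(initial_simplex=np.array(best[1])+np.array([[0,0,0],[.002,0,0],[0,.002,0],[0,0,.04]])))
    return r.x[:2].round(4),round(np.degrees(r.x[2]),1),round(r.fun,1)
E
python3 - <<'E'
from fit import *
s,R=st();c=shot('wrist','w9');t=shot('top','t1')
for n,c in(('w9',c),('w3',load('w3')),('w2',load('w2')),('top',t),('top0',load('top0'))):
    print(n,'ob',fit(c,.4255,.114,np.radians(42),.029,.015),'sq',fit(c,.421,-.009,np.radians(63),.02,.02))
E
```

```text
time: 21.43
eef_pos: [0.5334, 0.2296, 0.161]
tcp_rot: [0.449, 0.893, 0.001, 0.002]
contact_force: [0.7, -0.2, -1.1]
opening: 0.603
finger_force: 0.0
time: 22.27
eef_pos: [0.4499, 0.0559, 0.1992]
tcp_rot: [0.127, 0.992, 0.0, 0.001]
contact_force: [-0.7, -0.3, -1.2]
opening: 0.598
finger_force: 0.0
time: 23.1
eef_pos: [0.4496, 0.0561, 0.1978]
tcp_rot: [0.073, 0.997, -0.0, -0.0]
contact_force: [-0.1, 0.3, 0.4]
opening: 0.601
finger_force: 0.0
t 23.1 p [0.4496 0.0561 0.1978] R [[-0.989, 0.145, -0.0], [0.145, 0.989, 0.0], [0.0, -0.0, -1.0]] q [-0.1   -0.19   2.135 -0.     1.197 -1.525] open 0.6010275640191817 F [-0.1  0.3  0.4]
w9 ob (array([0.4252, 0.115 ]), np.float64(44.0), np.float64(-63.7)) sq (array([ 0.4214, -0.0068]), np.float64(64.1), np.float64(-77.8))
w3 ob (array([0.4322, 0.1141]), np.float64(43.2), np.float64(-87.0)) sq (array([ 0.4239, -0.0097]), np.float64(63.8), np.float64(-74.3))
w2 ob (array([0.425 , 0.1143]), np.float64(42.9), np.float64(-84.7)) sq (array([ 0.4241, -0.0098]), np.float64(63.1), np.float64(-75.1))
top ob (array([0.394 , 0.1205]), np.float64(26.9), np.float64(-55.1)) sq (array([ 0.4017, -0.0393]), np.float64(67.8), np.float64(-45.9))
top0 ob (array([0.4296, 0.1133]), np.float64(42.5), np.float64(-43.6)) sq (array([ 0.4175, -0.0092]), np.float64(63.5), np.float64(-56.0))
```

```bash
python3 -m creep '[{"x":9.3,"y":-33.5,"z":0,"rx":0,"ry":0,"rz":0,"grip":0.62},{"x":9.3,"y":-33.5,"z":0,"rx":0,"ry":0,"rz":6,"grip":0.62},{"x":0,"y":0,"z":35,"rx":0,"ry":0,"rz":6,"grip":0.62},{"x":0,"y":0,"z":35,"rx":0,"ry":0,"rz":6,"grip":0.62},{"x":0,"y":0,"z":35,"rx":0,"ry":0,"rz":0,"grip":0.62},{"x":0,"y":0,"z":25,"rx":0,"ry":0,"rz":0,"grip":0.62},{"x":0,"y":0,"z":0,"rx":0,"ry":0,"rz":0,"grip":0.62},{"x":0,"y":0,"z":0,"rx":0,"ry":0,"rz":0,"grip":0.62},{"x":0,"y":0,"z":0,"rx":0,"ry":0,"rz":0,"grip":0.62},{"x":0,"y":0,"z":0,"rx":0,"ry":0,"rz":0,"grip":0.62}]' 
python3 - <<'E'
from fit import *
c=shot('wrist','w10')
r=fit(c,.4214,-.0075,np.radians(63.5),.02,.02,span=(.012,.21));print(r)
go(list(r[0])+[.012],r[1])
E
```

```text
time: 24.03
eef_pos: [0.4235, -0.0079, 0.0702]
tcp_rot: [0.228, 0.974, -0.0, 0.002]
contact_force: [-0.3, -0.5, -0.2]
opening: 0.621
finger_force: 0.0
(array([ 0.4207, -0.0081]), np.float64(63.6), np.float64(-79.1))
t 24.0833 p [ 0.4234 -0.0078  0.0701] R [[-0.896, 0.444, 0.005], [0.444, 0.896, -0.001], [-0.005, 0.001, -1.0]] q [-0.259 -0.075  2.296  0.     0.917 -1.37 ] open 0.6177313675725132 F [-0.3 -0.4  0.2]
shift [ 2.6 -1.5 58.1]
y-angle 63.7 rz (tool, down) 0.1
```

```bash
python3 -m creep '[{"x":2.5,"y":-1.5,"z":15,"rx":0,"ry":0,"rz":0,"grip":0.62},{"x":0,"y":0,"z":20,"rx":0,"ry":0,"rz":0,"grip":0.62},{"x":0,"y":0,"z":14,"rx":0,"ry":0,"rz":0,"grip":0.62},{"x":0,"y":0,"z":6,"rx":0,"ry":0,"rz":0,"grip":0.62},{"x":0,"y":0,"z":3,"rx":0,"ry":0,"rz":0,"grip":0.62},{"x":0,"y":0,"z":0,"rx":0,"ry":0,"rz":0,"grip":0.62},{"x":0,"y":0,"z":0,"rx":0,"ry":0,"rz":0,"grip":0.3},{"x":0,"y":0,"z":0,"rx":0,"ry":0,"rz":0,"grip":0.3},{"x":0,"y":0,"z":0,"rx":0,"ry":0,"rz":0,"grip":0.3},{"x":0,"y":0,"z":0,"rx":0,"ry":0,"rz":0,"grip":0.3}]' 80 && python3 -m creep '[{"x":0,"y":0,"z":0,"rx":0,"ry":0,"rz":0,"grip":0.3},{"x":0,"y":0,"z":-8,"rx":0,"ry":0,"rz":0,"grip":0.3},{"x":0,"y":0,"z":-20,"rx":0,"ry":0,"rz":0,"grip":0.3},{"x":0,"y":0,"z":-30,"rx":0,"ry":0,"rz":0,"grip":0.3},{"x":0,"y":0,"z":-30,"rx":0,"ry":0,"rz":0,"grip":0.3},{"x":0,"y":0,"z":-30,"rx":0,"ry":0,"rz":-6,"grip":0.3},{"x":0,"y":0,"z":-15,"rx":0,"ry":0,"rz":-6,"grip":0.3},{"x":0,"y":0,"z":0,"rx":0,"ry":0,"rz":-6.3,"grip":0.3},{"x":0,"y":0,"z":0,"rx":0,"ry":0,"rz":0,"grip":0.3},{"x":0,"y":0,"z":0,"rx":0,"ry":0,"rz":0,"grip":0.3}]'; python3 -c "
from h import *
go([.6713,.0306,.12],82)"
```

```text
time: 24.92
eef_pos: [0.4199, -0.0079, 0.0115]
tcp_rot: [0.228, 0.974, 0.0, 0.001]
contact_force: [-1.8, 0.4, 5.6]
opening: 0.442
finger_force: 80.7
time: 25.75
eef_pos: [0.4182, -0.0076, 0.143]
tcp_rot: [0.072, 0.997, -0.0, 0.0]
contact_force: [-0.7, -0.6, -2.4]
opening: 0.441
finger_force: 80.7
t 25.75 p [ 0.4182 -0.0076  0.143 ] R [[-0.99, 0.143, 0.0], [0.143, 0.99, -0.0], [-0.0, -0.0, -1.0]] q [-0.262 -0.212  2.26  -0.     1.094 -1.689] open 0.4411206385793958 F [-0.7 -0.6 -2.4]
shift [-245.    73.9   23. ]
y-angle 81.8 rz (tool, down) -0.2
```

```bash
python3 -m creep '[{"x":-25,"y":7.6,"z":0,"rx":0,"ry":0,"rz":0,"grip":0.3},{"x":-37,"y":11.1,"z":0,"rx":0,"ry":0,"rz":0,"grip":0.3},{"x":-37,"y":11.1,"z":0,"rx":0,"ry":0,"rz":0,"grip":0.3},{"x":-37,"y":11.1,"z":0,"rx":0,"ry":0,"rz":0,"grip":0.3},{"x":-37,"y":11.1,"z":0,"rx":0,"ry":0,"rz":0,"grip":0.3},{"x":-37,"y":11.1,"z":0,"rx":0,"ry":0,"rz":0,"grip":0.3},{"x":-35,"y":10.8,"z":20,"rx":0,"ry":0,"rz":0,"grip":0.3},{"x":0,"y":0,"z":20,"rx":0,"ry":0,"rz":0,"grip":0.3},{"x":0,"y":0,"z":10,"rx":0,"ry":0,"rz":0,"grip":0.3},{"x":0,"y":0,"z":0,"rx":0,"ry":0,"rz":0,"grip":0.3}]' && python3 -m creep '[{"x":0,"y":0,"z":0,"rx":0,"ry":0,"rz":0,"grip":0.3},{"x":0,"y":0,"z":0,"rx":0,"ry":0,"rz":0,"grip":0.3},{"x":0,"y":0,"z":0,"rx":0,"ry":0,"rz":0,"grip":0.3},{"x":0,"y":0,"z":0,"rx":0,"ry":0,"rz":0,"grip":0.3},{"x":0,"y":0,"z":0,"rx":0,"ry":0,"rz":0,"grip":0.3},{"x":0,"y":0,"z":0,"rx":0,"ry":0,"rz":0,"grip":0.3},{"x":0,"y":0,"z":0,"rx":0,"ry":0,"rz":0,"grip":0.3},{"x":0,"y":0,"z":0,"rx":0,"ry":0,"rz":0,"grip":0.3},{"x":0,"y":0,"z":0,"rx":0,"ry":0,"rz":0,"grip":0.3},{"x":0,"y":0,"z":0,"rx":0,"ry":0,"rz":0,"grip":0.3}]'
python3 - <<'E'
from fit import *
s,R=st();c=shot('wrist','w11');p=s['eef_pos']
print('held',fit(c,p[0],p[1],np.radians(82),.02,.02,p[2]+.008,(.009,.07)))
for n in('w11','w7','w3','w4'):
    c=load(n)
    print(n,'nest ob',[fit(c,.661,-.0436,np.radians(-8),.031+e,.017+e,.03,(.009,.07)) for e in(0,.0015)],'nest sq',fit(c,.6713,.0306,np.radians(-8),.0235,.0235,.03,(.006,.07)))
go([.6713,.0306,.04],82)
E
```

```text
time: 26.58
eef_pos: [0.6676, 0.0316, 0.0869]
tcp_rot: [0.071, 0.997, 0.0, -0.006]
contact_force: [-1.5, 0.1, -2.9]
opening: 0.435
finger_force: 80.7
time: 27.42
eef_pos: [0.6714, 0.0312, 0.0928]
tcp_rot: [0.07, 0.998, -0.0, -0.0]
contact_force: [-0.2, -0.3, -2.1]
opening: 0.436
finger_force: 80.7
t 27.4167 p [0.6714 0.0312 0.0928] R [[-0.99, 0.14, -0.0], [0.14, 0.99, 0.0], [0.0, -0.0, -1.0]] q [-0.104  0.415  1.678 -0.     1.048 -1.535] open 0.43583388093005765 F [-0.2 -0.3 -2.1]
held (array([0.6718, 0.0262]), np.float64(81.9), np.float64(-70.7))
w11 nest ob [(array([ 0.6611, -0.0427]), np.float64(-8.0), np.float64(-77.4)), (array([ 0.6572, -0.0405]), np.float64(-8.6), np.float64(-88.7))] nest sq (array([0.6683, 0.0304]), np.float64(-8.1), np.float64(-44.5))
w7 nest ob [(array([ 0.6611, -0.0437]), np.float64(-11.4), np.float64(-72.3)), (array([ 0.6562, -0.0433]), np.float64(-8.2), np.float64(-95.7))] nest sq (array([0.6674, 0.0304]), np.float64(-8.0), np.float64(-65.7))
w3 nest ob [(array([ 0.6583, -0.0438]), np.float64(-5.7), np.float64(-65.2)), (array([ 0.6562, -0.0418]), np.float64(-6.8), np.float64(-85.3))] nest sq (array([0.6727, 0.0278]), np.float64(-7.8), np.float64(-90.5))
w4 nest ob [(array([ 0.6608, -0.0445]), np.float64(-8.1), np.float64(-73.2)), (array([ 0.656 , -0.0423]), np.float64(-8.6), np.float64(-86.7))] nest sq (array([0.674 , 0.0268]), np.float64(-8.2), np.float64(-101.2))
t 27.4667 p [0.6715 0.0312 0.0928] R [[-0.99, 0.14, -0.0], [0.14, 0.99, 0.0], [0.0, 0.0, -1.0]] q [-0.104  0.415  1.678  0.     1.048 -1.535] open 0.437272557649068 F [-0.1  0.5 -1.7]
shift [ 0.1 -0.6 52.8]
y-angle 82.0 rz (tool, down) -0.0
```

```bash
python3 - <<'E'
from h import *
out=[]
for n,(x0,y0) in(('w7',(170,180)),('w11',None or (0,0))):
    c=load(n);i=c['color'];ax=AX(-8);ay=AX(82)
    q=lambda o,hx,hy,z:proj(c,[np.array([*o,z])+a*hx*ax+b*hy*ay for a in(-1,1) for b in(-1,1)])
    S=(.6713,.0306);O=(.661,-.0436)
    if n=='w11':
        m=proj(c,[[.666,.005,.03]])[0];x0,y0=int(max(0,min(640-320,m[0]-180))),int(max(0,m[1]-60))
    a=cv2.resize(i[y0:y0+120,x0:x0+320],None,fx=2.4,fy=2.4,interpolation=cv2.INTER_CUBIC)
    for o,hx,hy in((S,.022,.022),(O,.031,.017)):
        for u in q(o,hx,hy,.03): cv2.circle(a,tuple(int(round(k)) for k in (u-[x0,y0]+.5)*2.4-.5),3,(0,0,255),1)
    print(n,x0,y0);out.append(a)
cv2.imwrite('pics/c3.png',cv2.vconcat(out))
E
```

```text
w7 170 180
w11 95 202
```

View pics/c3.png

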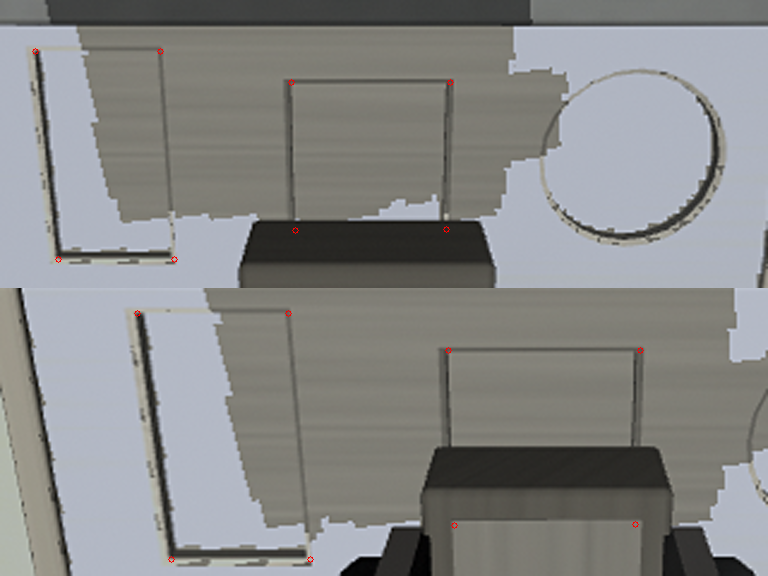

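The predicted nest mouths (red) sit on the actual edges, so the nest positions are good: square (.671,.030), oblong (.661,-.044). Lowering the square.

```bash
python3 -m creep '[{"x":0,"y":-0.8,"z":15,"rx":0,"ry":0,"rz":0,"grip":0.3},{"x":0,"y":0,"z":15,"rx":0,"ry":0,"rz":0,"grip":0.3},{"x":0,"y":0,"z":10,"rx":0,"ry":0,"rz":0,"grip":0.3},{"x":0,"y":0,"z":4,"rx":0,"ry":0,"rz":0,"grip":0.3},{"x":0,"y":0,"z":3,"rx":0,"ry":0,"rz":0,"grip":0.3},{"x":0,"y":0,"z":3,"rx":0,"ry":0,"rz":0,"grip":0.3},{"x":0,"y":0,"z":3,"rx":0,"ry":0,"rz":0,"grip":0.3},{"x":0,"y":0,"z":2,"rx":0,"ry":0,"rz":0,"grip":0.3},{"x":0,"y":0,"z":0,"rx":0,"ry":0,"rz":0,"grip":0.3},{"x":0,"y":0,"z":0,"rx":0,"ry":0,"rz":0,"grip":0.3}]'; python3 -c "
from h import *
go([.6713,.0303,.0355],82)"
```

```text
time: 28.3
eef_pos: [0.6716, 0.0304, 0.0382]
tcp_rot: [0.07, 0.998, -0.0, 0.0]
contact_force: [-0.3, -0.6, -1.6]
opening: 0.435
finger_force: 80.7
t 28.3 p [0.6716 0.0304 0.0382] R [[-0.99, 0.14, 0.001], [0.14, 0.99, -0.0], [-0.001, 0.0, -1.0]] q [-0.105  0.486  1.694 -0.     0.961 -1.536] open 0.4354201968892837 F [-0.3 -0.6 -1.6]
shift [ 0.3 -0.1  2.7]
y-angle 82.0 rz (tool, down) -0.0
```

```bash
python3 -m creep '[{"x":0,"y":0,"z":1.5,"rx":0,"ry":0,"rz":0,"grip":0.3},{"x":0,"y":0,"z":1,"rx":0,"ry":0,"rz":0,"grip":0.3},{"x":0,"y":0,"z":0,"rx":0,"ry":0,"rz":0,"grip":0.3},{"x":0,"y":0,"z":0,"rx":0,"ry":0,"rz":0,"grip":0.55},{"x":0,"y":0,"z":0,"rx":0,"ry":0,"rz":0,"grip":0.55},{"x":0,"y":0,"z":0,"rx":0,"ry":0,"rz":0,"grip":0.55},{"x":0,"y":0,"z":-10,"rx":0,"ry":0,"rz":0,"grip":0.55},{"x":0,"y":0,"z":-30,"rx":0,"ry":0,"rz":0,"grip":0.55},{"x":0,"y":0,"z":-40,"rx":0,"ry":0,"rz":0,"grip":0.55},{"x":0,"y":0,"z":-30,"rx":0,"ry":0,"rz":0,"grip":0.55}]'; python3 -m creep '[{"x":32,"y":6.2,"z":0,"rx":0,"ry":0,"rz":0,"grip":0.6},{"x":32,"y":6.2,"z":0,"rx":0,"ry":0,"rz":0,"grip":0.6},{"x":0,"y":0,"z":0,"rx":0,"ry":0,"rz":0,"grip":0.6},{"x":0,"y":0,"z":0,"rx":0,"ry":0,"rz":0,"grip":0.6},{"x":0,"y":0,"z":0,"rx":0,"ry":0,"rz":0,"grip":0.6},{"x":0,"y":0,"z":0,"rx":0,"ry":0,"rz":0,"grip":0.6},{"x":0,"y":0,"z":0,"rx":0,"ry":0,"rz":0,"grip":0.6},{"x":0,"y":0,"z":0,"rx":0,"ry":0,"rz":0,"grip":0.6},{"x":0,"y":0,"z":0,"rx":0,"ry":0,"rz":0,"grip":0.6},{"x":0,"y":0,"z":0,"rx":0,"ry":0,"rz":0,"grip":0.6}]';
python3 - <<'E'
from fit import *
s,R=st();c=shot('wrist','w12')
for z in(.040,.044,.05): print('sq seated?',z,fit(c,.6713,.0303,np.radians(82),.02,.02,z,(.012,.14)))
print('ob',fit(c,.4252,.115,np.radians(43.5),.029,.015))
print(proj(c,[[.6713,.03,.044],[.4252,.115,.02]]))
E
```

```text
time: 29.13
eef_pos: [0.6719, 0.0304, 0.1486]
tcp_rot: [0.07, 0.998, -0.0, 0.001]
contact_force: [1.7, 0.0, 0.2]
opening: 0.55
finger_force: 0.0
time: 29.97
eef_pos: [0.6101, 0.0514, 0.1452]
tcp_rot: [0.07, 0.998, -0.0, -0.0]
contact_force: [0.8, -0.6, 0.4]
opening: 0.6
finger_force: 0.0
t 29.9667 p [0.6101 0.0514 0.1452] R [[-0.99, 0.14, -0.0], [0.14, 0.99, -0.0], [0.0, -0.0, -1.0]] q [-0.081  0.233  1.806 -0.     1.103 -1.511] open 0.599738452838236 F [ 0.8 -0.6  0.4]
sq seated? 0.04 (array([0.6746, 0.0283]), np.float64(81.9), np.float64(-95.7))
sq seated? 0.044 (array([0.6622, 0.0301]), np.float64(81.4), np.float64(-76.8))
sq seated? 0.05 (array([0.6688, 0.0325]), np.float64(81.6), np.float64(-93.3))
ob (array([0.4479, 0.0978]), np.float64(-1.4), np.float64(-15.2))
[[304.84799653 329.61058098]
 [387.65165022 -92.47650128]]
```

```bash
python3 -m creep '[{"x":32,"y":6.2,"z":0,"rx":0,"ry":0,"rz":0,"grip":0.6},{"x":32,"y":6.2,"z":0,"rx":0,"ry":0,"rz":0,"grip":0.6},{"x":32,"y":6.2,"z":0,"rx":0,"ry":0,"rz":0,"grip":0.6},{"x":32,"y":6.2,"z":0,"rx":0,"ry":0,"rz":0,"grip":0.6},{"x":32,"y":6.2,"z":0,"rx":0,"ry":0,"rz":0,"grip":0.6},{"x":27,"y":6.2,"z":0,"rx":0,"ry":0,"rz":-6.5,"grip":0.6},{"x":0,"y":0,"z":0,"rx":0,"ry":0,"rz":-6.5,"grip":0.6},{"x":0,"y":0,"z":0,"rx":0,"ry":0,"rz":-6.5,"grip":0.6},{"x":0,"y":0,"z":0,"rx":0,"ry":0,"rz":-6.5,"grip":0.6},{"x":0,"y":0,"z":0,"rx":0,"ry":0,"rz":-6.5,"grip":0.6}]' && python3 -m creep '[{"x":0,"y":0,"z":20,"rx":0,"ry":0,"rz":-6.5,"grip":0.6},{"x":0,"y":0,"z":20,"rx":0,"ry":0,"rz":-6.5,"grip":0.6},{"x":0,"y":0,"z":20,"rx":0,"ry":0,"rz":-6,"grip":0.6},{"x":0,"y":0,"z":0,"rx":0,"ry":0,"rz":0,"grip":0.6},{"x":0,"y":0,"z":0,"rx":0,"ry":0,"rz":0,"grip":0.6},{"x":0,"y":0,"z":0,"rx":0,"ry":0,"rz":0,"grip":0.6},{"x":0,"y":0,"z":0,"rx":0,"ry":0,"rz":0,"grip":0.6},{"x":0,"y":0,"z":0,"rx":0,"ry":0,"rz":0,"grip":0.6},{"x":0,"y":0,"z":0,"rx":0,"ry":0,"rz":0,"grip":0.6},{"x":0,"y":0,"z":0,"rx":0,"ry":0,"rz":0,"grip":0.6}]'
python3 - <<'E'
from fit import *
c=shot('wrist','w13')
r=fit(c,.4252,.115,np.radians(43.5),.029,.015,span=(.03,.5));print(r)
go(list(r[0])+[.012],r[1]+90)
E
```

```text
time: 30.85
eef_pos: [0.4297, 0.1148, 0.1456]
tcp_rot: [-0.215, 0.977, -0.0, 0.0]
contact_force: [-0.1, -0.9, -0.4]
opening: 0.6
finger_force: 0.0
time: 31.68
eef_pos: [0.4303, 0.1147, 0.0861]
tcp_rot: [-0.37, 0.929, -0.0, 0.001]
contact_force: [-0.2, -0.4, 0.7]
opening: 0.597
finger_force: 0.0
(array([0.4228, 0.1113]), np.float64(43.4), np.float64(-74.3))
t 31.7333 p [0.4301 0.1147 0.0859] R [[-0.726, -0.688, 0.001], [-0.688, 0.726, 0.0], [-0.001, -0.001, -1.0]] q [ 0.032 -0.05   2.237  0.     0.954 -2.297] open 0.6014909372192723 F [ 0.4 -0.7  0.2]
shift [ 7.7  2.6 73.9]
y-angle 133.4 rz (tool, down) 0.0
```

```bash
python3 - <<'E'
from fit import *
for n in('w9','w13','w2'):
    c=load(n)
    print(n,[fit(c,.4252,.1145,np.radians(43.4),.029-e,.015-e,.02,(.006,.07)) for e in(0,.003,.004,.005)], 'bottom',fit(c,.4252,.1145,np.radians(43.4),.029,.015,.0,(.006,.07)))
E
```

```text
w9 [(array([0.4253, 0.115 ]), np.float64(43.8), np.float64(-63.7)), (array([0.4226, 0.1136]), np.float64(43.2), np.float64(-64.1)), (array([0.4192, 0.1112]), np.float64(42.5), np.float64(-57.8)), (array([0.4227, 0.1107]), np.float64(41.6), np.float64(-48.1))] bottom (array([0.4247, 0.1153]), np.float64(42.7), np.float64(-64.9))
w13 [(array([0.4228, 0.1113]), np.float64(43.5), np.float64(-74.3)), (array([0.4253, 0.1176]), np.float64(42.9), np.float64(-57.5)), (array([0.4291, 0.1158]), np.float64(43.1), np.float64(-42.7)), (array([0.4257, 0.1142]), np.float64(43.1), np.float64(-68.7))] bottom (array([0.4302, 0.1159]), np.float64(42.3), np.float64(-57.2))
w2 [(array([0.425 , 0.1143]), np.float64(42.9), np.float64(-84.7)), (array([0.4278, 0.1143]), np.float64(42.5), np.float64(-86.4)), (array([0.4284, 0.1142]), np.float64(43.0), np.float64(-73.6)), (array([0.4322, 0.1136]), np.float64(44.5), np.float64(-61.5))] bottom (array([0.4192, 0.1114]), np.float64(43.1), np.float64(-69.1))
```

```bash
python3 -m creep '[{"x":3.9,"y":3.1,"z":20,"rx":0,"ry":0,"rz":0,"grip":0.5},{"x":0,"y":0,"z":25,"rx":0,"ry":0,"rz":0,"grip":0.5},{"x":0,"y":0,"z":18,"rx":0,"ry":0,"rz":0,"grip":0.5},{"x":0,"y":0,"z":8,"rx":0,"ry":0,"rz":0,"grip":0.5},{"x":0,"y":0,"z":3,"rx":0,"ry":0,"rz":0,"grip":0.5},{"x":0,"y":0,"z":0,"rx":0,"ry":0,"rz":0,"grip":0.5},{"x":0,"y":0,"z":0,"rx":0,"ry":0,"rz":0,"grip":0.2},{"x":0,"y":0,"z":0,"rx":0,"ry":0,"rz":0,"grip":0.2},{"x":0,"y":0,"z":0,"rx":0,"ry":0,"rz":0,"grip":0.2},{"x":0,"y":0,"z":0,"rx":0,"ry":0,"rz":0,"grip":0.2}]' 80 && python3 -m creep '[{"x":0,"y":0,"z":0,"rx":0,"ry":0,"rz":0,"grip":0.2},{"x":0,"y":0,"z":-8,"rx":0,"ry":0,"rz":0,"grip":0.2},{"x":0,"y":0,"z":-20,"rx":0,"ry":0,"rz":0,"grip":0.2},{"x":0,"y":0,"z":-30,"rx":0,"ry":0,"rz":6.5,"grip":0.2},{"x":0,"y":0,"z":-30,"rx":0,"ry":0,"rz":6.5,"grip":0.2},{"x":0,"y":0,"z":-30,"rx":0,"ry":0,"rz":6.5,"grip":0.2},{"x":0,"y":0,"z":-15,"rx":0,"ry":0,"rz":6.5,"grip":0.2},{"x":0,"y":0,"z":0,"rx":0,"ry":0,"rz":6.5,"grip":0.2},{"x":0,"y":0,"z":0,"rx":0,"ry":0,"rz":6.5,"grip":0.2},{"x":0,"y":0,"z":0,"rx":0,"ry":0,"rz":6.5,"grip":0.2}]' && python3 -m creep '[{"x":0,"y":0,"z":0,"rx":0,"ry":0,"rz":6,"grip":0.2},{"x":0,"y":0,"z":0,"rx":0,"ry":0,"rz":0,"grip":0.2},{"x":0,"y":0,"z":0,"rx":0,"ry":0,"rz":0,"grip":0.2},{"x":0,"y":0,"z":0,"rx":0,"ry":0,"rz":0,"grip":0.2},{"x":0,"y":0,"z":0,"rx":0,"ry":0,"rz":0,"grip":0.2},{"x":0,"y":0,"z":0,"rx":0,"ry":0,"rz":0,"grip":0.2},{"x":0,"y":0,"z":0,"rx":0,"ry":0,"rz":0,"grip":0.2},{"x":0,"y":0,"z":0,"rx":0,"ry":0,"rz":0,"grip":0.2},{"x":0,"y":0,"z":0,"rx":0,"ry":0,"rz":0,"grip":0.2},{"x":0,"y":0,"z":0,"rx":0,"ry":0,"rz":0,"grip":0.2}]'; python3 - <<'E'
from fit import *
c=shot('wrist','w14');s,R=st();p=s['eef_pos'];o=R.T
for e in(0,.005):
    r=fit(c,p[0],p[1],np.radians(-8),.029-e,.015-e,p[2]+.008,(.009,.07));print('held',e,r,'offset tool',(R.T@np.array([*(r[0]-p[:2]),0])*1000).round(1))
go([.661,-.044,.12],82)
E
```

```text
time: 32.57
eef_pos: [0.4261, 0.1143, 0.0128]
tcp_rot: [-0.37, 0.929, -0.0, 0.001]
contact_force: [-1.1, -1.0, 6.7]
opening: 0.32
finger_force: 79.8
time: 33.4
eef_pos: [0.4245, 0.1143, 0.1449]
tcp_rot: [0.021, 1.0, 0.0, 0.0]
contact_force: [0.1, -0.3, -2.5]
opening: 0.321
finger_force: 79.3
time: 34.23
eef_pos: [0.4248, 0.1142, 0.1443]
tcp_rot: [0.07, 0.998, -0.0, -0.0]
contact_force: [-0.3, 0.3, -1.4]
opening: 0.318
finger_force: 79.3
t 34.2833 p [0.4249 0.1142 0.1444] R [[-0.99, 0.14, 0.0], [0.14, 0.99, 0.0], [-0.0, 0.0, -1.0]] q [ 0.031 -0.157  2.211  0.     1.088 -1.399] open 0.3225597973396555 F [ 0.7 -0.6 -1.9]
held 0 (array([0.4185, 0.1142]), np.float64(-10.7), np.float64(-66.9)) offset tool [ 6.3 -0.9 -0. ]
held 0.005 (array([0.4244, 0.1142]), np.float64(-8.3), np.float64(-65.0)) offset tool [ 0.5 -0.1 -0. ]
t 34.2833 p [0.4249 0.1142 0.1444] R [[-0.99, 0.14, 0.0], [0.14, 0.99, 0.0], [-0.0, 0.0, -1.0]] q [ 0.031 -0.157  2.211  0.     1.088 -1.399] open 0.3225597973396555 F [ 0.7 -0.6 -1.9]
shift [-255.9 -123.6   24.4]
y-angle 82.0 rz (tool, down) -0.0
```

```bash
python3 -m creep '[{"x":-22,"y":-10.6,"z":0,"rx":0,"ry":0,"rz":0,"grip":0.2},{"x":-33.4,"y":-16.1,"z":0,"rx":0,"ry":0,"rz":0,"grip":0.2},{"x":-33.4,"y":-16.1,"z":0,"rx":0,"ry":0,"rz":0,"grip":0.2},{"x":-33.4,"y":-16.1,"z":0,"rx":0,"ry":0,"rz":0,"grip":0.2},{"x":-33.4,"y":-16.1,"z":0,"rx":0,"ry":0,"rz":0,"grip":0.2},{"x":-33.4,"y":-16.1,"z":0,"rx":0,"ry":0,"rz":0,"grip":0.2},{"x":-33.4,"y":-16.1,"z":0,"rx":0,"ry":0,"rz":0,"grip":0.2},{"x":-33.4,"y":-16.4,"z":0,"rx":0,"ry":0,"rz":0,"grip":0.2},{"x":0,"y":0,"z":25,"rx":0,"ry":0,"rz":0,"grip":0.2},{"x":0,"y":0,"z":25,"rx":0,"ry":0,"rz":0,"grip":0.2}]' && python3 -m creep '[{"x":0,"y":0,"z":0,"rx":0,"ry":0,"rz":0,"grip":0.2},{"x":0,"y":0,"z":0,"rx":0,"ry":0,"rz":0,"grip":0.2},{"x":0,"y":0,"z":0,"rx":0,"ry":0,"rz":0,"grip":0.2},{"x":0,"y":0,"z":0,"rx":0,"ry":0,"rz":0,"grip":0.2},{"x":0,"y":0,"z":0,"rx":0,"ry":0,"rz":0,"grip":0.2},{"x":0,"y":0,"z":0,"rx":0,"ry":0,"rz":0,"grip":0.2},{"x":0,"y":0,"z":0,"rx":0,"ry":0,"rz":0,"grip":0.2},{"x":0,"y":0,"z":0,"rx":0,"ry":0,"rz":0,"grip":0.2},{"x":0,"y":0,"z":0,"rx":0,"ry":0,"rz":0,"grip":0.2},{"x":0,"y":0,"z":0,"rx":0,"ry":0,"rz":0,"grip":0.2}]'; python3 - <<'E'
from fit import *
c=shot('wrist','w15');s,R=st();p=s['eef_pos']
r=fit(c,p[0],p[1],np.radians(-8),.024,.010,p[2]+.008,(.009,.07));print('held',r,'offset tool',(R.T@np.array([*(r[0]-p[:2]),0])*1000).round(1))
go([.661,-.044,.0365],82)
E
```

```text
time: 35.12
eef_pos: [0.6645, -0.0463, 0.0961]
tcp_rot: [0.071, 0.997, -0.0, 0.003]
contact_force: [-0.4, -0.1, -3.5]
opening: 0.316
finger_force: 79.3
time: 35.95
eef_pos: [0.6608, -0.044, 0.0945]
tcp_rot: [0.07, 0.998, -0.0, 0.0]
contact_force: [0.4, -1.1, -2.5]
opening: 0.313
finger_force: 79.4
t 36.0 p [ 0.6608 -0.044   0.0944] R [[-0.99, 0.14, -0.0], [0.14, 0.99, -0.0], [0.0, -0.0, -1.0]] q [-0.219  0.394  1.704 -0.     1.044 -1.65 ] open 0.31834739713303534 F [-0.6 -0.3 -1.1]
held (array([ 0.6604, -0.044 ]), np.float64(-8.2), np.float64(-77.9)) offset tool [ 0.4 -0.1  0. ]
t 36.0 p [ 0.6608 -0.044   0.0944] R [[-0.99, 0.14, -0.0], [0.14, 0.99, -0.0], [0.0, -0.0, -1.0]] q [-0.219  0.394  1.704 -0.     1.044 -1.65 ] open 0.31834739713303534 F [-0.6 -0.3 -1.1]
shift [-0.2  0.  57.9]
y-angle 82.0 rz (tool, down) -0.0
```

```bash
python3 -m creep '[{"x":-0.6,"y":0,"z":15,"rx":0,"ry":0,"rz":0,"grip":0.2},{"x":0,"y":0,"z":15,"rx":0,"ry":0,"rz":0,"grip":0.2},{"x":0,"y":0,"z":10,"rx":0,"ry":0,"rz":0,"grip":0.2},{"x":0,"y":0,"z":4,"rx":0,"ry":0,"rz":0,"grip":0.2},{"x":0,"y":0,"z":3,"rx":0,"ry":0,"rz":0,"grip":0.2},{"x":0,"y":0,"z":3,"rx":0,"ry":0,"rz":0,"grip":0.2},{"x":0,"y":0,"z":3,"rx":0,"ry":0,"rz":0,"grip":0.2},{"x":0,"y":0,"z":2,"rx":0,"ry":0,"rz":0,"grip":0.2},{"x":0,"y":0,"z":0,"rx":0,"ry":0,"rz":0,"grip":0.2},{"x":0,"y":0,"z":0,"rx":0,"ry":0,"rz":0,"grip":0.2}]'
```

```text
time: 36.83
eef_pos: [0.6616, -0.0441, 0.0397]
tcp_rot: [0.07, 0.998, -0.0, 0.0]
contact_force: [-0.1, -0.8, -2.0]
opening: 0.32
finger_force: 79.4
```

```bash
python3 -m creep '[{"x":0,"y":0,"z":1.5,"rx":0,"ry":0,"rz":0,"grip":0.2},{"x":0,"y":0,"z":1.2,"rx":0,"ry":0,"rz":0,"grip":0.2},{"x":0,"y":0,"z":0,"rx":0,"ry":0,"rz":0,"grip":0.2},{"x":0,"y":0,"z":0,"rx":0,"ry":0,"rz":0,"grip":0.45},{"x":0,"y":0,"z":0,"rx":0,"ry":0,"rz":0,"grip":0.45},{"x":0,"y":0,"z":0,"rx":0,"ry":0,"rz":0,"grip":0.45},{"x":0,"y":0,"z":-15,"rx":0,"ry":0,"rz":0,"grip":0.45},{"x":0,"y":0,"z":-40,"rx":0,"ry":0,"rz":0,"grip":0.45},{"x":0,"y":0,"z":-40,"rx":0,"ry":0,"rz":0,"grip":0.45},{"x":0,"y":0,"z":-40,"rx":0,"ry":0,"rz":0,"grip":0.45}]' && python3 -m creep '[{"x":29.9,"y":24.9,"z":-8,"rx":0,"ry":0,"rz":0,"grip":0.9},{"x":29.9,"y":24.9,"z":-8,"rx":0,"ry":0,"rz":0,"grip":0.9},{"x":29.9,"y":24.9,"z":-8,"rx":0,"ry":0,"rz":7,"grip":0.9},{"x":0,"y":0,"z":0,"rx":0,"ry":0,"rz":7,"grip":0.9},{"x":0,"y":0,"z":0,"rx":0,"ry":0,"rz":7,"grip":0.9},{"x":0,"y":0,"z":0,"rx":0,"ry":0,"rz":7,"grip":0.9},{"x":0,"y":0,"z":0,"rx":0,"ry":0,"rz":7,"grip":0.9},{"x":0,"y":0,"z":0,"rx":0,"ry":0,"rz":7,"grip":0.9},{"x":0,"y":0,"z":0,"rx":0,"ry":0,"rz":7,"grip":0.9},{"x":0,"y":0,"z":0,"rx":0,"ry":0,"rz":7,"grip":0.9}]' && python3 -m creep '[{"x":0,"y":0,"z":0,"rx":0,"ry":0,"rz":7,"grip":0.9},{"x":0,"y":0,"z":0,"rx":0,"ry":0,"rz":7,"grip":0.9},{"x":0,"y":0,"z":0,"rx":0,"ry":0,"rz":7,"grip":0.9},{"x":0,"y":0,"z":0,"rx":0,"ry":0,"rz":7,"grip":0.9},{"x":0,"y":0,"z":0,"rx":0,"ry":0,"rz":6,"grip":0.9},{"x":0,"y":0,"z":0,"rx":0,"ry":0,"rz":0,"grip":0.9},{"x":0,"y":0,"z":0,"rx":0,"ry":0,"rz":0,"grip":0.9},{"x":0,"y":0,"z":0,"rx":0,"ry":0,"rz":0,"grip":0.9},{"x":0,"y":0,"z":0,"rx":0,"ry":0,"rz":0,"grip":0.9},{"x":0,"y":0,"z":0,"rx":0,"ry":0,"rz":0,"grip":0.9}]'; python3 - <<'E'
from fit import *
c=shot('wrist','w16');shot('top','t2');s,R=st()
for z in(.040,.044,.050):
  for e in(0,.005): print(z,e,'sq',fit(c,.6713,.0303,np.radians(82),.02-e,.02-e,z,(.006,.1)),'ob',fit(c,.6613,-.044,np.radians(-8),.029-e,.015-e,z,(.006,.1)))
print('used sq in w3',[fit(load('w3'),.6713,.0303,np.radians(82),.02-e,.02-e,.044,(.006,.1)) for e in(0,.005)])
print('grip',fit(c,.588,.044,np.radians(-8),.006,.030,.085,(.012,.07)),'w3 grip',fit(load('w3'),.588,.044,np.radians(-8),.006,.030,.085,(.012,.07)))
E
```

```text
time: 37.67
eef_pos: [0.6611, -0.044, 0.1741]
tcp_rot: [0.07, 0.998, 0.0, -0.0]
contact_force: [1.1, -0.3, 0.7]
opening: 0.454
finger_force: 0.0
time: 38.5
eef_pos: [0.5833, 0.0425, 0.1973]
tcp_rot: [0.533, 0.846, 0.0, 0.001]
contact_force: [-0.3, 0.3, -0.6]
opening: 0.9
finger_force: 0.0
time: 39.33
eef_pos: [0.583, 0.0425, 0.1959]
tcp_rot: [0.755, 0.656, 0.0, 0.0]
contact_force: [0.0, 0.3, 0.3]
opening: 0.902
finger_force: 0.0
t 39.4333 p [0.583  0.0425 0.1957] R [[0.139, 0.99, -0.0], [0.99, -0.139, 0.0], [0.0, -0.0, -1.0]] q [-0.101  0.121  1.837  0.     1.184  0.039] open 0.9030542755692365 F [-0.6  0.2 -1.1]
0.04 0 sq (array([0.674 , 0.0336]), np.float64(83.3), np.float64(-87.7)) ob (array([ 0.6621, -0.0464]), np.float64(-7.5), np.float64(-88.0))
0.04 0.005 sq (array([0.6691, 0.0352]), np.float64(80.2), np.float64(-62.4)) ob (array([ 0.6581, -0.0398]), np.float64(-7.5), np.float64(-66.1))
0.044 0 sq (array([0.6676, 0.0307]), np.float64(80.2), np.float64(-85.7)) ob (array([ 0.6606, -0.044 ]), np.float64(-8.1), np.float64(-87.5))
0.044 0.005 sq (array([0.6683, 0.0358]), np.float64(78.7), np.float64(-62.1)) ob (array([ 0.6574, -0.0388]), np.float64(-5.1), np.float64(-65.1))
0.05 0 sq (array([0.671 , 0.0363]), np.float64(82.0), np.float64(-79.6)) ob (array([ 0.6594, -0.0405]), np.float64(-8.3), np.float64(-83.8))
0.05 0.005 sq (array([0.6681, 0.0363]), np.float64(82.3), np.float64(-61.2)) ob (array([ 0.655, -0.041]), np.float64(-10.7), np.float64(-57.5))
used sq in w3 [(array([0.6714, 0.0292]), np.float64(82.4), np.float64(-93.1)), (array([0.6638, 0.0351]), np.float64(82.9), np.float64(-76.7))]
grip (array([0.5877, 0.0446]), np.float64(-7.5), np.float64(-100.9)) w3 grip (array([0.5875, 0.0443]), np.float64(-7.7), np.float64(-102.3))
```

Oblong and square fits agree with seated height (.044) and the nest centres. Next I pinch the guard grip and push it shut.

```bash
python3 -m creep '[{"x":2,"y":4.4,"z":30,"rx":0,"ry":0,"rz":0,"grip":0.9},{"x":0,"y":0,"z":40,"rx":0,"ry":0,"rz":0,"grip":0.9},{"x":0,"y":0,"z":35,"rx":0,"ry":0,"rz":0,"grip":0.9},{"x":0,"y":0,"z":18,"rx":0,"ry":0,"rz":0,"grip":0.9},{"x":0,"y":0,"z":9,"rx":0,"ry":0,"rz":0,"grip":0.9},{"x":0,"y":0,"z":0,"rx":0,"ry":0,"rz":0,"grip":0},{"x":0,"y":0,"z":0,"rx":0,"ry":0,"rz":0,"grip":0},{"x":0,"y":0,"z":0,"rx":0,"ry":0,"rz":0,"grip":0},{"x":0,"y":0,"z":0,"rx":0,"ry":0,"rz":0,"grip":0},{"x":0,"y":0,"z":0,"rx":0,"ry":0,"rz":0,"grip":0}]' 70 && python3 -m creep '[{"x":0,"y":0,"z":0,"rx":0,"ry":0,"rz":0,"grip":0},{"x":0,"y":0,"z":0,"rx":0,"ry":0,"rz":0,"grip":0},{"x":0,"y":5,"z":0,"rx":0,"ry":0,"rz":0,"grip":0},{"x":0,"y":10,"z":0,"rx":0,"ry":0,"rz":0,"grip":0},{"x":0,"y":12,"z":0,"rx":0,"ry":0,"rz":0,"grip":0},{"x":0,"y":12,"z":0,"rx":0,"ry":0,"rz":0,"grip":0},{"x":0,"y":12,"z":0,"rx":0,"ry":0,"rz":0,"grip":0},{"x":0,"y":9,"z":0,"rx":0,"ry":0,"rz":0,"grip":0},{"x":0,"y":5,"z":0,"rx":0,"ry":0,"rz":0,"grip":0},{"x":0,"y":0,"z":0,"rx":0,"ry":0,"rz":0,"grip":0}]'; python3 -c "
from h import *
st()"
```

```text
time: 40.27
eef_pos: [0.589, 0.0437, 0.0657]
tcp_rot: [0.755, 0.656, 0.001, 0.001]
contact_force: [-0.0, -0.2, 0.5]
opening: 0.193
finger_force: 0.0
time: 41.1
eef_pos: [0.6545, 0.0344, 0.0657]
tcp_rot: [0.755, 0.656, 0.002, 0.002]
contact_force: [1.5, 0.3, 4.5]
opening: 0.119
finger_force: 70.7
t 41.1 p [0.6545 0.0344 0.0657] R [[0.14, 0.99, 0.005], [0.99, -0.14, -0.0], [0.0, 0.005, -1.0]] q [-0.102  0.415  1.735  0.     0.987  0.039] open 0.1189617296732898 F [1.5 0.3 4.5]
```

Moved 66 mm, so the catch is next. Pushing on in small steps.

```bash
python3 -m creep '[{"x":0,"y":3,"z":0,"rx":0,"ry":0,"rz":0,"grip":0},{"x":0,"y":2,"z":0,"rx":0,"ry":0,"rz":0,"grip":0},{"x":0,"y":2,"z":0,"rx":0,"ry":0,"rz":0,"grip":0},{"x":0,"y":2,"z":0,"rx":0,"ry":0,"rz":0,"grip":0},{"x":0,"y":2,"z":0,"rx":0,"ry":0,"rz":0,"grip":0},{"x":0,"y":2,"z":0,"rx":0,"ry":0,"rz":0,"grip":0},{"x":0,"y":2,"z":0,"rx":0,"ry":0,"rz":0,"grip":0},{"x":0,"y":2,"z":0,"rx":0,"ry":0,"rz":0,"grip":0},{"x":0,"y":0,"z":0,"rx":0,"ry":0,"rz":0,"grip":0},{"x":0,"y":0,"z":0,"rx":0,"ry":0,"rz":0,"grip":0}]'; python3 -c "
from h import *
s,R=st();print(R.T@s['contact_force'],(R.T@(s['eef_pos']-np.array([.5877,.0444,.0657])))*1000)"
```

```text
time: 41.93
eef_pos: [0.6581, 0.0339, 0.0656]
tcp_rot: [0.754, 0.656, -0.011, -0.011]
contact_force: [-36.2, 1.6, 30.5]
opening: 0.126
finger_force: 75.8
t 41.9333 p [0.6581 0.0339 0.0656] R [[0.138, 0.99, -0.032], [0.99, -0.138, 0.002], [-0.003, -0.032, -0.999]] q [-0.102  0.439  1.702 -0.002  1.032  0.038] open 0.1256685442794385 F [-36.2   1.6  30.5]
[ -3.48761817 -37.06367867 -29.34005512] [-0.67772744 71.1056998  -2.1564317 ]
```

```bash
python3 -m creep '[{"x":0,"y":-3,"z":0,"rx":0,"ry":0,"rz":0,"grip":0},{"x":0,"y":-3,"z":0,"rx":0,"ry":0,"rz":0,"grip":0},{"x":0,"y":-3,"z":0,"rx":0,"ry":0,"rz":0,"grip":0},{"x":0,"y":0,"z":0,"rx":0,"ry":0,"rz":0,"grip":0},{"x":0,"y":0,"z":0,"rx":0,"ry":0,"rz":0,"grip":0},{"x":0,"y":0,"z":0,"rx":0,"ry":0,"rz":0,"grip":0},{"x":0,"y":0,"z":0,"rx":0,"ry":0,"rz":0,"grip":0},{"x":0,"y":0,"z":0,"rx":0,"ry":0,"rz":0,"grip":0},{"x":0,"y":0,"z":0,"rx":0,"ry":0,"rz":0,"grip":0},{"x":0,"y":0,"z":0,"rx":0,"ry":0,"rz":0,"grip":0}]'; python3 - <<'E'
from fit import *
s,R=st();print(s['wrist_torque']);c=shot('wrist','w17')
print('grip',fit(c,.6581,.034,np.radians(-8),.006,.030,.085,(.015,.07)))
T=shot('top','t3')
for n in('t3','t2','top0'): print(n,fit(load(n),{'t3':.6581,'t2':.5877,'top0':.629}[n],{'t3':.034,'t2':.0444,'top0':.0385}[n],np.radians(-8),.006,.03,.085,(.015,.07)))
E
```

```text
time: 42.77
eef_pos: [0.6576, 0.034, 0.0657]
tcp_rot: [0.755, 0.656, -0.003, -0.002]
contact_force: [-12.2, 0.3, 14.3]
opening: 0.122
finger_force: 72.0
t 42.7667 p [0.6576 0.034  0.0657] R [[0.139, 0.99, -0.007], [0.99, -0.139, 0.0], [-0.001, -0.007, -1.0]] q [-1.020e-01  4.260e-01  1.720e+00 -1.000e-03  1.003e+00  3.800e-02] open 0.12155117193202611 F [-12.2   0.3  14.3]
[ 0.00356712  1.58905893 -0.01912365]
grip (array([0.6581, 0.0393]), np.float64(-8.0), np.float64(-44.4))
t3 (array([0.6677, 0.0421]), np.float64(-3.8), np.float64(-29.9))
t2 (array([0.5656, 0.062 ]), np.float64(-29.3), np.float64(-83.7))
top0 (array([0.626 , 0.0355]), np.float64(-8.0), np.float64(-120.0))
```

The guard stops hard at about 14 mm, where only the light catch should resist. Something may be under it, so I'll back it off and compare the nests with the earlier view.

```bash
python3 -m creep '[{"x":0,"y":-8,"z":0,"rx":0,"ry":0,"rz":0,"grip":0},{"x":0,"y":-10,"z":0,"rx":0,"ry":0,"rz":0,"grip":0},{"x":0,"y":-12,"z":0,"rx":0,"ry":0,"rz":0,"grip":0},{"x":0,"y":-12,"z":0,"rx":0,"ry":0,"rz":0,"grip":0},{"x":0,"y":-12,"z":0,"rx":0,"ry":0,"rz":0,"grip":0},{"x":0,"y":-10,"z":0,"rx":0,"ry":0,"rz":0,"grip":0},{"x":0,"y":-7,"z":0,"rx":0,"ry":0,"rz":0,"grip":0},{"x":0,"y":-3,"z":0,"rx":0,"ry":0,"rz":0,"grip":0},{"x":0,"y":0,"z":0,"rx":0,"ry":0,"rz":0,"grip":0},{"x":0,"y":0,"z":0,"rx":0,"ry":0,"rz":0,"grip":0}]'; python3 -m creep '[{"x":0,"y":0,"z":0,"rx":0,"ry":0,"rz":0,"grip":0.4},{"x":0,"y":0,"z":0,"rx":0,"ry":0,"rz":0,"grip":0.4},{"x":0,"y":0,"z":-30,"rx":0,"ry":0,"rz":0,"grip":0.9},{"x":0,"y":0,"z":-35,"rx":0,"ry":0,"rz":0,"grip":0.9},{"x":-2,"y":-4,"z":-40,"rx":0,"ry":0,"rz":0,"grip":0.9},{"x":0,"y":0,"z":-25,"rx":0,"ry":0,"rz":0,"grip":0.9},{"x":0,"y":0,"z":0,"rx":0,"ry":0,"rz":0,"grip":0.9},{"x":0,"y":0,"z":0,"rx":0,"ry":0,"rz":0,"grip":0.9},{"x":0,"y":0,"z":0,"rx":0,"ry":0,"rz":0,"grip":0.9},{"x":0,"y":0,"z":0,"rx":0,"ry":0,"rz":0,"grip":0.9}]'; python3 - <<'E'
from fit import *
s,R=st();c=shot('wrist','w18')
print('grip',fit(c,.588,.044,np.radians(-8),.006,.030,.085,(.012,.07)))
for z in(.040,.044,.050): print(z,'sq',fit(c,.6713,.0303,np.radians(82),.02,.02,z,(.006,.1)),'ob',fit(c,.6613,-.044,np.radians(-8),.029,.015,z,(.006,.1)))
a=load('w16');pa=proj(a,[[.6713,.03,.044],[.661,-.044,.044],[.682,.1045,.03],[.606,.188,.05]]);pb=proj(c,[[.6713,.03,.044],[.661,-.044,.044],[.682,.1045,.03],[.606,.188,.05]])
print(pa.round(),pb.round())
A,B=[cv2.cvtColor(k['color'],cv2.COLOR_BGR2GRAY) for k in(a,c)]
for (x,y) in pa.round().astype(int):
    h=48; y0,x0=max(0,y-h),max(0,x-h)
    p=A[y0:y+h,x0:x+h];m=cv2.matchTemplate(B[max(0,y0-20):y+h+20,max(0,x0-20):x+h+20],p,cv2.TM_CCOEFF_NORMED)
    _,v,_,l=cv2.minMaxLoc(m);print('match',round(v,3),l)
E
```

```text
time: 43.7
eef_pos: [0.588, 0.0438, 0.0657]
tcp_rot: [0.755, 0.656, 0.001, 0.001]
contact_force: [-0.8, -1.2, 6.8]
opening: 0.121
finger_force: 71.1
time: 44.53
eef_pos: [0.5809, 0.0427, 0.1909]
tcp_rot: [0.755, 0.656, -0.002, -0.002]
contact_force: [-0.8, 0.4, -0.2]
opening: 0.902
finger_force: 0.0
t 44.5333 p [0.5809 0.0427 0.1909] R [[0.14, 0.99, -0.005], [0.99, -0.14, 0.001], [-0.0, -0.005, -1.0]] q [-0.101  0.124  1.843  0.     1.18   0.04 ] open 0.9019511108768141 F [-0.8  0.4 -0.2]
grip (array([0.5874, 0.0442]), np.float64(-7.7), np.float64(-99.7))
0.04 sq (array([0.6741, 0.0338]), np.float64(82.1), np.float64(-89.8)) ob (array([ 0.6621, -0.0465]), np.float64(-8.0), np.float64(-83.9))
0.044 sq (array([0.6673, 0.0304]), np.float64(81.2), np.float64(-88.7)) ob (array([ 0.6605, -0.0441]), np.float64(-8.3), np.float64(-83.8))
0.05 sq (array([0.6655, 0.0327]), np.float64(81.3), np.float64(-87.2)) ob (array([ 0.6574, -0.04  ]), np.float64(-8.0), np.float64(-74.8))
[[436. 224.]
 [429. 310.]
 [440. 124.]
 [326.   8.]] [[442. 226.]
 [434. 313.]
 [446. 124.]
 [331.   6.]]
match 0.925 (25, 21)
match 0.904 (24, 23)
match 0.883 (27, 20)
match 0.901 (25, 0)
```

```bash
python3 - <<'E'
from fit import *
ax=AX(-8)[:2];ay=AX(82)[:2]
def rect(n,o,z,h=40):
    c=load(n);g=cv2.cvtColor(c['color'],cv2.COLOR_BGR2GRAY)
    m=np.mgrid[-h:h+1,-h:h+1].reshape(2,-1)/1000.
    P=np.array(o)[:2]+m[0][:,None]*ax+m[1][:,None]*ay
    u=proj(c,np.c_[P,np.full(len(P),z)]).astype(np.float32)
    return cv2.remap(g,u[:,0].reshape(2*h+1,-1),u[:,1].reshape(2*h+1,-1),cv2.INTER_LINEAR).astype(int)  # rows x, cols y
for n,o in(('w3',(.6713,.0303)),('w18',(.6713,.0303)),('w16',(.6713,.0303)),('w18',(.661,-.044))):
    r=rect(n,o,.044)
    print(n,'along x -40..40:',np.median(r[:,36:45],1).astype(int)[::2].tolist());print('   along y:',np.median(r[36:45],0).astype(int)[::2].tolist())
E
```

```text
w3 along x -40..40: [98, 100, 102, 102, 111, 148, 148, 140, 88, 23, 30, 130, 128, 138, 148, 148, 83, 62, 139, 148, 148, 148, 148, 148, 147, 148, 148, 148, 123, 125, 128, 148, 148, 147, 147, 147, 147, 147, 148, 137, 147]
   along y: [147, 147, 147, 148, 148, 148, 147, 147, 147, 148, 115, 124, 134, 148, 148, 148, 147, 147, 148, 148, 148, 148, 148, 148, 147, 148, 148, 119, 131, 123, 34, 22, 137, 147, 148, 148, 148, 148, 148, 148, 147]
w18 along x -40..40: [81, 101, 101, 150, 149, 149, 149, 136, 116, 23, 24, 117, 132, 101, 149, 148, 149, 148, 148, 148, 148, 148, 148, 148, 148, 148, 148, 148, 136, 124, 111, 149, 148, 148, 148, 148, 148, 148, 146, 142, 147]
   along y: [148, 148, 148, 148, 148, 148, 148, 148, 148, 148, 122, 125, 119, 149, 148, 148, 148, 148, 148, 148, 148, 148, 148, 148, 148, 148, 148, 148, 127, 132, 48, 29, 141, 147, 148, 148, 148, 148, 148, 148, 148]
w16 along x -40..40: [81, 100, 101, 101, 148, 148, 148, 139, 102, 22, 23, 81, 132, 93, 148, 148, 147, 148, 148, 147, 147, 147, 147, 147, 147, 147, 147, 148, 137, 124, 110, 148, 147, 147, 147, 147, 147, 147, 148, 138, 146]
   along y: [147, 147, 147, 147, 147, 147, 147, 147, 147, 148, 122, 124, 123, 148, 148, 147, 148, 147, 148, 148, 147, 148, 148, 147, 147, 148, 148, 138, 128, 133, 47, 28, 138, 146, 147, 148, 147, 148, 147, 147, 147]
w18 along x -40..40: [134, 146, 147, 138, 29, 31, 85, 123, 120, 147, 146, 146, 146, 145, 145, 146, 89, 29, 30, 34, 46, 47, 46, 45, 44, 143, 145, 145, 145, 145, 145, 145, 133, 119, 115, 146, 146, 146, 139, 142, 146]
   along y: [27, 28, 28, 28, 29, 29, 30, 30, 30, 30, 31, 31, 31, 30, 31, 31, 30, 30, 31, 43, 41, 152, 146, 146, 147, 118, 123, 108, 38, 40, 39, 35, 138, 147, 147, 147, 148, 148, 148, 148, 148]
```

The rectified profiles match the earlier seated used block: square and oblong both sit centred at 44 mm, and nothing moved. So the blocks aren't the obstacle. The pinch couples tilt and vertical load into the guard, so this time I'll push the bar with shut fingers and watch the force profile.

```bash
python3 -m creep '[{"x":0,"y":-17,"z":0,"rx":0,"ry":0,"rz":0,"grip":0},{"x":0,"y":-16,"z":20,"rx":0,"ry":0,"rz":0,"grip":0},{"x":0,"y":0,"z":35,"rx":0,"ry":0,"rz":0,"grip":0},{"x":0,"y":0,"z":35,"rx":0,"ry":0,"rz":0,"grip":0},{"x":0,"y":0,"z":25,"rx":0,"ry":0,"rz":0,"grip":0},{"x":0,"y":0,"z":12,"rx":0,"ry":0,"rz":0,"grip":0},{"x":0,"y":5,"z":0,"rx":0,"ry":0,"rz":0,"grip":0},{"x":0,"y":10,"z":0,"rx":0,"ry":0,"rz":0,"grip":0},{"x":0,"y":10,"z":0,"rx":0,"ry":0,"rz":0,"grip":0},{"x":0,"y":10,"z":0,"rx":0,"ry":0,"rz":0,"grip":0}]' && python3 -m creep '[{"x":0,"y":10,"z":0,"rx":0,"ry":0,"rz":0,"grip":0},{"x":0,"y":10,"z":0,"rx":0,"ry":0,"rz":0,"grip":0},{"x":0,"y":10,"z":0,"rx":0,"ry":0,"rz":0,"grip":0},{"x":0,"y":8,"z":0,"rx":0,"ry":0,"rz":0,"grip":0},{"x":0,"y":2,"z":0,"rx":0,"ry":0,"rz":0,"grip":0},{"x":0,"y":0,"z":0,"rx":0,"ry":0,"rz":0,"grip":0},{"x":0,"y":0,"z":0,"rx":0,"ry":0,"rz":0,"grip":0},{"x":0,"y":0,"z":0,"rx":0,"ry":0,"rz":0,"grip":0},{"x":0,"y":0,"z":0,"rx":0,"ry":0,"rz":0,"grip":0},{"x":0,"y":0,"z":0,"rx":0,"ry":0,"rz":0,"grip":0}]'; python3 - <<'E'
from fit import *
s,R=st();print(s['wrist_torque']);c=shot('wrist','w19');p=s['eef_pos']
print('grip',fit(c,p[0]+.025,p[1]-.002,np.radians(-8),.006,.030,.085,(.02,.07)))
E
```

```text
time: 45.42
eef_pos: [0.5862, 0.0421, 0.0681]
tcp_rot: [0.755, 0.656, 0.0, 0.0]
contact_force: [-2.7, 0.2, -1.6]
opening: 0.001
finger_force: 1.1
time: 46.25
eef_pos: [0.6238, 0.0367, 0.0666]
tcp_rot: [0.755, 0.656, -0.0, 0.0]
contact_force: [-0.7, 0.3, -0.2]
opening: 0.005
finger_force: 0.0
t 46.25 p [0.6238 0.0367 0.0666] R [[0.14, 0.99, -0.0], [0.99, -0.14, -0.0], [-0.0, 0.0, -1.0]] q [-0.103  0.358  1.811 -0.     0.973  0.037] open 0.004982451212362112 F [-0.7  0.3 -0.2]
[ 0.03590639 -0.01490807 -0.02289537]
grip (array([0.6489, 0.0537]), np.float64(-11.6), np.float64(-46.8))
```

```bash
python3 -m creep '[{"x":0,"y":2,"z":0,"rx":0,"ry":0,"rz":0,"grip":0},{"x":0,"y":2,"z":0,"rx":0,"ry":0,"rz":0,"grip":0},{"x":0,"y":2,"z":0,"rx":0,"ry":0,"rz":0,"grip":0},{"x":0,"y":2,"z":0,"rx":0,"ry":0,"rz":0,"grip":0},{"x":0,"y":0,"z":0,"rx":0,"ry":0,"rz":0,"grip":0},{"x":0,"y":0,"z":0,"rx":0,"ry":0,"rz":0,"grip":0},{"x":0,"y":0,"z":0,"rx":0,"ry":0,"rz":0,"grip":0},{"x":0,"y":0,"z":0,"rx":0,"ry":0,"rz":0,"grip":0},{"x":0,"y":0,"z":0,"rx":0,"ry":0,"rz":0,"grip":0},{"x":0,"y":0,"z":0,"rx":0,"ry":0,"rz":0,"grip":0}]' | head -4; python3 -m creep '[{"x":0,"y":2,"z":0,"rx":0,"ry":0,"rz":0,"grip":0},{"x":0,"y":2,"z":0,"rx":0,"ry":0,"rz":0,"grip":0},{"x":0,"y":0,"z":0,"rx":0,"ry":0,"rz":0,"grip":0},{"x":0,"y":0,"z":0,"rx":0,"ry":0,"rz":0,"grip":0},{"x":0,"y":0,"z":0,"rx":0,"ry":0,"rz":0,"grip":0},{"x":0,"y":0,"z":0,"rx":0,"ry":0,"rz":0,"grip":0},{"x":0,"y":0,"z":0,"rx":0,"ry":0,"rz":0,"grip":0},{"x":0,"y":0,"z":0,"rx":0,"ry":0,"rz":0,"grip":0},{"x":0,"y":0,"z":0,"rx":0,"ry":0,"rz":0,"grip":0},{"x":0,"y":0,"z":0,"rx":0,"ry":0,"rz":0,"grip":0}]'|head -4;  python3 -m creep '[{"x":0,"y":2,"z":0,"rx":0,"ry":0,"rz":0,"grip":0},{"x":0,"y":2,"z":0,"rx":0,"ry":0,"rz":0,"grip":0},{"x":0,"y":0,"z":0,"rx":0,"ry":0,"rz":0,"grip":0},{"x":0,"y":0,"z":0,"rx":0,"ry":0,"rz":0,"grip":0},{"x":0,"y":0,"z":0,"rx":0,"ry":0,"rz":0,"grip":0},{"x":0,"y":0,"z":0,"rx":0,"ry":0,"rz":0,"grip":0},{"x":0,"y":0,"z":0,"rx":0,"ry":0,"rz":0,"grip":0},{"x":0,"y":0,"z":0,"rx":0,"ry":0,"rz":0,"grip":0},{"x":0,"y":0,"z":0,"rx":0,"ry":0,"rz":0,"grip":0},{"x":0,"y":0,"z":0,"rx":0,"ry":0,"rz":0,"grip":0}]'|head -4
```

```text
time: 47.13
eef_pos: [0.632, 0.0355, 0.0667]
tcp_rot: [0.755, 0.656, 0.0, 0.0]
contact_force: [0.7, -1.2, 0.4]
time: 47.97
eef_pos: [0.636, 0.035, 0.0668]
tcp_rot: [0.755, 0.656, 0.0, 0.0]
contact_force: [1.5, 0.4, 0.3]
time: 48.8
eef_pos: [0.6376, 0.0347, 0.0666]
tcp_rot: [0.755, 0.656, -0.002, -0.002]
contact_force: [-7.7, 0.5, 4.9]
```

```bash
python3 -m creep '[{"x":0,"y":2,"z":0,"rx":0,"ry":0,"rz":0,"grip":0},{"x":0,"y":2,"z":0,"rx":0,"ry":0,"rz":0,"grip":0},{"x":0,"y":0,"z":0,"rx":0,"ry":0,"rz":0,"grip":0},{"x":0,"y":0,"z":0,"rx":0,"ry":0,"rz":0,"grip":0},{"x":0,"y":0,"z":0,"rx":0,"ry":0,"rz":0,"grip":0},{"x":0,"y":0,"z":0,"rx":0,"ry":0,"rz":0,"grip":0},{"x":0,"y":0,"z":0,"rx":0,"ry":0,"rz":0,"grip":0},{"x":0,"y":0,"z":0,"rx":0,"ry":0,"rz":0,"grip":0},{"x":0,"y":0,"z":0,"rx":0,"ry":0,"rz":0,"grip":0},{"x":0,"y":0,"z":0,"rx":0,"ry":0,"rz":0,"grip":0}]' | head -4; python3 -m creep '[{"x":0,"y":2,"z":0,"rx":0,"ry":0,"rz":0,"grip":0},{"x":0,"y":2,"z":0,"rx":0,"ry":0,"rz":0,"grip":0},{"x":0,"y":0,"z":0,"rx":0,"ry":0,"rz":0,"grip":0},{"x":0,"y":0,"z":0,"rx":0,"ry":0,"rz":0,"grip":0},{"x":0,"y":0,"z":0,"rx":0,"ry":0,"rz":0,"grip":0},{"x":0,"y":0,"z":0,"rx":0,"ry":0,"rz":0,"grip":0},{"x":0,"y":0,"z":0,"rx":0,"ry":0,"rz":0,"grip":0},{"x":0,"y":0,"z":0,"rx":0,"ry":0,"rz":0,"grip":0},{"x":0,"y":0,"z":0,"rx":0,"ry":0,"rz":0,"grip":0},{"x":0,"y":0,"z":0,"rx":0,"ry":0,"rz":0,"grip":0}]'|head -4; python3 - <<'E'
from fit import *
s,R=st();print(s['wrist_torque']);shot('side','s2');shot('top','t4');shot('wrist','w20')
E
```

```text
time: 49.63
eef_pos: [0.6379, 0.0347, 0.0667]
tcp_rot: [0.755, 0.656, -0.006, -0.006]
contact_force: [-18.0, 1.1, 13.4]
time: 50.47
eef_pos: [0.6385, 0.0347, 0.0667]
tcp_rot: [0.754, 0.656, -0.01, -0.01]
contact_force: [-28.9, 1.2, 20.7]
t 50.4667 p [0.6385 0.0347 0.0667] R [[0.139, 0.99, -0.028], [0.99, -0.139, 0.002], [-0.002, -0.028, -1.0]] q [-1.040e-01  3.990e-01  1.756e+00 -1.000e-03  1.015e+00  3.600e-02] open -0.00014378476762298904 F [-28.9   1.2  20.7]
[ 0.18144816  4.32435618 -0.0552513 ]
```

The guard stops hard again at the same travel, independent of how I hold it. I'll check the strip between the guard's end and the catch bracket numerically.

```bash
python3 - <<'E'
from fit import *
O=np.array([.6477,.059]);ax=AX(-8)[:2];ay=AX(82)[:2]
def m(n,z,xs,ys):
    c=load(n);i=cv2.GaussianBlur(c['color'],(0,0),1)
    for x in xs:
        P=np.array([[*(O+x/1000*ax+y/1000*ay),z] for y in ys]);u=proj(c,P)
        print(int(x),' '.join('%3d'%i[int(v[1]),int(v[0])].mean() if 0<=v[0]<640 and 0<=v[1]<480 else ' --' for v in u))
ys=np.arange(-150,151,10)
for n in('w20','t4','top0'):
    print(n,'cols y',ys[0],'..',ys[-1]);m(n,.045,np.arange(-50,106,8),ys)
E
```

```text
w20 cols y -150 .. 150
-50  --  --   7   7   5  12  12   9   5 138 171 171 113 112 171 133 116 172 171 171 170 169 169 169 140  --  --  --  --  --  --
-42  --  --   6   8   7   6   6   5   6 113 112 113 115 114 113 115 114 173 171 171 171 170 169 169 140  --  --  --  --  --  --
-34  --  --   6   7   8  10   6   4   5 113 113 114 113 113 114 117 114 130 171 171 171 171 168 168 140  --  --  --  --  --  --
-26  --  --   5   6   7   9   9   6   6   5  40  60  59  59  59  61  61 111 113 109 112 111 110 109 111  --  --  --  --  --  --
-18  --  --   6   6  10   8  10  10   8  10   5   5  60  59  60  60  61 111 111 111 112 113 111 110 111  --  --  --  --  --  --
-10  --  --   5   6  60  28  10  12  11  13  36  36  36  61  60  60  61 115 112 113 112 112 111 112 109  --  --  --  --  --  --
-2  --  --   6   6  36   8  11  11  10  10  36  36  36  60  60  60  61 112 113 112 112 111 111 111 108  --  --  --  --  --  --
6  --  --   5   5   6   7   8   8   9  15  11   9  78  79  79  79  80 111 112 111 113 111 111 108 108  --  --  --  --  --  --
14  --  --   5   5   6   7   8   8  10  10  12  13  11  
[... 5906 characters left out ...]
 147 146 145 144 143 146 146 145 145 137 131 132 123 110 139 108
70 138 130 144 144 145 139 140 143 144 139 130 143 143 144 145 141 142 144 143 133 131 143 143 138 128  60  81  95  95  15 108
78 140 125 146 145 146 146 145 146 146 145 146 145 146 145 146 145 146 145 145 146 146 146 145 146 129  75  60  58  58  57 107
86 146 143 145 146 146 145 145 146 145 146 146 146 145 145 146 146 146 146 146 146 145 146 145 146 146  49  58  58  57  56 102
94 139 127 137 141 138 131 136 138 141 137 136 134 139 141 137 135 134 143 139 132 126 124 137 129 129  77  57  56  56  56  98
102 139 140 140 140 140 140 139 140 140 140 140 139 140 141 141 142 141 142 117 109 108 108 109 108 109 109  58  58  62  64 108
```

```bash
python3 -m creep '[{"x":0,"y":0,"z":0,"rx":0,"ry":0,"rz":0,"grip":0},{"x":0,"y":0,"z":0,"rx":0,"ry":0,"rz":0,"grip":0},{"x":0,"y":0,"z":0,"rx":0,"ry":0,"rz":0,"grip":0},{"x":0,"y":0,"z":0,"rx":0,"ry":0,"rz":0,"grip":0},{"x":0,"y":0,"z":0,"rx":0,"ry":0,"rz":0,"grip":0},{"x":0,"y":0,"z":0,"rx":0,"ry":0,"rz":0,"grip":0},{"x":0,"y":0,"z":0,"rx":0,"ry":0,"rz":0,"grip":0},{"x":0,"y":0,"z":0,"rx":0,"ry":0,"rz":0,"grip":0},{"x":0,"y":0,"z":0,"rx":0,"ry":0,"rz":0,"grip":0},{"x":0,"y":0,"z":0,"rx":0,"ry":0,"rz":0,"grip":0}]' | head -4; python3 - <<'E'
from fit import *
s,R=st();print(s['wrist_torque'])
# guard edges now in top view t4: front/back edge along x for several y, plane z=.057
c=load('t4');g=cv2.cvtColor(c['color'],cv2.COLOR_BGR2GRAY).astype(np.float32)
O=np.array([.6477,.059]);ax=AX(-8)[:2];ay=AX(82)[:2]
for n in('top0','t4'):
  c=load(n);g=cv2.cvtColor(c['color'],cv2.COLOR_BGR2GRAY).astype(np.float32)
  for y in(-135,-130,50,60,70,80):
    xs=np.arange(-70,90,.5);u=proj(c,[[*(O+x/1000*ax+y/1000*ay),.057] for x in xs]).astype(np.float32)
    p=cv2.remap(g,u[None,:,0],u[None,:,1],cv2.INTER_LINEAR)[0];d=np.abs(np.gradient(cv2.GaussianBlur(p[None],(1,1),0)[0]))
    d=np.convolve(d,np.ones(3),'same');k=[xs[i] for i in range(1,len(d)-1) if d[i]>12 and d[i]>=d[i-1] and d[i]>d[i+1]]
    print(n,y,k)
E
```

```text
time: 51.45
eef_pos: [0.6385, 0.0346, 0.0666]
tcp_rot: [0.754, 0.656, -0.01, -0.01]
contact_force: [-28.4, 2.3, 20.3]
t 51.45 p [0.6385 0.0346 0.0666] R [[0.139, 0.99, -0.028], [0.99, -0.139, 0.002], [-0.002, -0.028, -1.0]] q [-1.040e-01  3.990e-01  1.756e+00 -1.000e-03  1.015e+00  3.600e-02] open 0.003929768412394224 F [-28.4   2.3  20.3]
[ 0.1491205   4.33072081 -0.02951596]
top0 -135 [np.float64(-60.5), np.float64(-58.0), np.float64(28.0), np.float64(66.5)]
top0 -130 [np.float64(-61.0), np.float64(-57.0), np.float64(27.0), np.float64(63.5), np.float64(65.5)]
top0 50 [np.float64(-60.5), np.float64(-58.0), np.float64(28.0), np.float64(65.0), np.float64(69.0)]
top0 60 [np.float64(-60.0), np.float64(-58.0), np.float64(26.5), np.float64(44.5), np.float64(47.0)]
top0 70 [np.float64(-60.0), np.float64(-57.5), np.float64(27.0), np.float64(31.0), np.float64(34.5), np.float64(39.5), np.float64(63.5), np.float64(66.0)]
top0 80 [np.float64(-61.0), np.float64(-57.5), np.float64(27.5), np.float64(64.0), np.float64(66.0), np.float64(68.0)]
t4 -135 [np.float64(-32.5), np.float64(-28.5), np.float64(56.5), np.float64(64.0), np.float64(66.5)]
t4 -130 [np.float64(-31.5), np.float64(-29.0), np.float64(57.5), np.float64(63.5), np.float64(65.5)]
t4 50 [np.float64(-32.5), np.float64(-28.5), np.float64(56.5), np.float64(65.0), np.float64(69.0)]
t4 60 [np.float64(-32.0), np.float64(-28.0), np.float64(57.0)]
t4 70 [np.float64(-32.0), np.float64(-27.5), np.float64(57.5), np.float64(63.5), np.float64(66.0)]
t4 80 [np.float64(-31.5), np.float64(-27.5), np.float64(57.5), np.float64(64.0), np.float64(66.0), np.float64(68.0)]
```

Vertical load grows along with the push, at about 0.7 of it, so my push drives the guard down. I'll relieve z while keeping the push.

```bash
python3 -m creep '[{"x":0,"y":0,"z":-1,"rx":0,"ry":0,"rz":0,"grip":0},{"x":0,"y":0,"z":-1,"rx":0,"ry":0,"rz":0,"grip":0},{"x":0,"y":0,"z":-1,"rx":0,"ry":0,"rz":0,"grip":0},{"x":0,"y":0,"z":0,"rx":0,"ry":0,"rz":0,"grip":0},{"x":0,"y":0,"z":0,"rx":0,"ry":0,"rz":0,"grip":0},{"x":0,"y":0,"z":0,"rx":0,"ry":0,"rz":0,"grip":0},{"x":0,"y":0,"z":0,"rx":0,"ry":0,"rz":0,"grip":0},{"x":0,"y":0,"z":0,"rx":0,"ry":0,"rz":0,"grip":0},{"x":0,"y":0,"z":0,"rx":0,"ry":0,"rz":0,"grip":0},{"x":0,"y":0,"z":0,"rx":0,"ry":0,"rz":0,"grip":0}]' | head -4;python3 -m creep '[{"x":0,"y":0,"z":-1,"rx":0,"ry":0,"rz":0,"grip":0},{"x":0,"y":0,"z":-1,"rx":0,"ry":0,"rz":0,"grip":0},{"x":0,"y":0,"z":-1,"rx":0,"ry":0,"rz":0,"grip":0},{"x":0,"y":0,"z":0,"rx":0,"ry":0,"rz":0,"grip":0},{"x":0,"y":0,"z":0,"rx":0,"ry":0,"rz":0,"grip":0},{"x":0,"y":0,"z":0,"rx":0,"ry":0,"rz":0,"grip":0},{"x":0,"y":0,"z":0,"rx":0,"ry":0,"rz":0,"grip":0},{"x":0,"y":0,"z":0,"rx":0,"ry":0,"rz":0,"grip":0},{"x":0,"y":0,"z":0,"rx":0,"ry":0,"rz":0,"grip":0},{"x":0,"y":0,"z":0,"rx":0,"ry":0,"rz":0,"grip":0}]' | head -4
```

```text
time: 52.28
eef_pos: [0.6382, 0.0347, 0.0668]
tcp_rot: [0.755, 0.656, -0.01, -0.01]
contact_force: [-23.0, 0.8, 10.2]
time: 53.12
eef_pos: [0.638, 0.0347, 0.067]
tcp_rot: [0.755, 0.656, -0.009, -0.01]
contact_force: [-16.8, 0.9, -1.6]
```

```bash
python3 -m creep '[{"x":0,"y":2,"z":-1.5,"rx":0,"ry":0,"rz":0,"grip":0},{"x":0,"y":2,"z":-1.5,"rx":0,"ry":0,"rz":0,"grip":0},{"x":0,"y":0,"z":0,"rx":0,"ry":0,"rz":0,"grip":0},{"x":0,"y":0,"z":0,"rx":0,"ry":0,"rz":0,"grip":0},{"x":0,"y":0,"z":0,"rx":0,"ry":0,"rz":0,"grip":0},{"x":0,"y":0,"z":0,"rx":0,"ry":0,"rz":0,"grip":0},{"x":0,"y":0,"z":0,"rx":0,"ry":0,"rz":0,"grip":0},{"x":0,"y":0,"z":0,"rx":0,"ry":0,"rz":0,"grip":0},{"x":0,"y":0,"z":0,"rx":0,"ry":0,"rz":0,"grip":0},{"x":0,"y":0,"z":0,"rx":0,"ry":0,"rz":0,"grip":0}]' | head -4;python3 -m creep '[{"x":0,"y":2,"z":-1.5,"rx":0,"ry":0,"rz":0,"grip":0},{"x":0,"y":2,"z":-1.5,"rx":0,"ry":0,"rz":0,"grip":0},{"x":0,"y":0,"z":0,"rx":0,"ry":0,"rz":0,"grip":0},{"x":0,"y":0,"z":0,"rx":0,"ry":0,"rz":0,"grip":0},{"x":0,"y":0,"z":0,"rx":0,"ry":0,"rz":0,"grip":0},{"x":0,"y":0,"z":0,"rx":0,"ry":0,"rz":0,"grip":0},{"x":0,"y":0,"z":0,"rx":0,"ry":0,"rz":0,"grip":0},{"x":0,"y":0,"z":0,"rx":0,"ry":0,"rz":0,"grip":0},{"x":0,"y":0,"z":0,"rx":0,"ry":0,"rz":0,"grip":0},{"x":0,"y":0,"z":0,"rx":0,"ry":0,"rz":0,"grip":0}]' | head -4; python3 -c "
from h import *
s,R=st();print(s['wrist_torque'],s['joint_efforts'])"
```

```text
time: 53.95
eef_pos: [0.638, 0.0347, 0.0672]
tcp_rot: [0.755, 0.656, -0.013, -0.014]
contact_force: [-22.6, 2.5, -3.3]
time: 54.78
eef_pos: [0.6381, 0.0347, 0.0674]
tcp_rot: [0.754, 0.656, -0.017, -0.018]
contact_force: [-26.9, 2.6, -6.2]
t 54.7833 p [0.6381 0.0347 0.0674] R [[0.139, 0.989, -0.048], [0.99, -0.139, 0.005], [-0.002, -0.048, -0.999]] q [-0.104  0.407  1.743 -0.     1.04   0.035] open -0.004332344887193335 F [-26.9   2.6  -6.2]
[0.31218181 4.30224801 0.02203503] [-2.31744155e+00 -4.90791535e+01 -4.33169532e+01  1.12607202e-01
 -6.27994269e+00 -2.28175678e-02]
```

Still blocked with no down-load. I'll back off, put the camera over the tongue and bracket, and sample that area finely.

```bash
python3 -m creep '[{"x":0,"y":-10,"z":0,"rx":0,"ry":0,"rz":0,"grip":0},{"x":0,"y":-15,"z":0,"rx":0,"ry":0,"rz":0,"grip":0},{"x":0,"y":0,"z":-30,"rx":0,"ry":0,"rz":0,"grip":0},{"x":0,"y":0,"z":-40,"rx":0,"ry":0,"rz":0,"grip":0},{"x":20,"y":20,"z":-20,"rx":0,"ry":0,"rz":0,"grip":0},{"x":20,"y":25,"z":0,"rx":0,"ry":0,"rz":0,"grip":0},{"x":15,"y":25,"z":0,"rx":0,"ry":0,"rz":0,"grip":0},{"x":0,"y":0,"z":0,"rx":0,"ry":0,"rz":0,"grip":0},{"x":0,"y":0,"z":0,"rx":0,"ry":0,"rz":0,"grip":0},{"x":0,"y":0,"z":0,"rx":0,"ry":0,"rz":0,"grip":0}]' | head -4; python3 - <<'E'
from fit import *
c=shot('wrist','w21');t=shot('top','t5');shot('side','s3');s,R=st()
O=np.array([.6477,.059]);ax=AX(-8)[:2];ay=AX(82)[:2]
def m(c,z,xs,ys):
    i=c['color'].mean(2)
    for x in xs:
        u=proj(c,[[*(O+x/1000*ax+y/1000*ay),z] for y in ys])
        print('%4d '%x+' '.join('%2d'%(i[int(v[1]),int(v[0])]/10) if 0<=v[0]<640 and 0<=v[1]<480 else '--' for v in u))
print('cam',-c['R'].T@c['t'])
ys=np.arange(86,152,3);print('ys',ys);m(c,.05,np.arange(10,104,3),ys)
E
```

```text
time: 55.62
eef_pos: [0.7074, 0.0802, 0.1678]
tcp_rot: [0.755, 0.656, -0.001, -0.0]
contact_force: [-0.6, -0.6, 0.0]
t 55.7667 p [0.7072 0.0798 0.1685] R [[0.141, 0.99, -0.001], [0.99, -0.141, -0.0], [-0.0, -0.001, -1.0]] q [-0.03   0.416  1.528 -0.     1.199  0.111] open -0.0010104861196111512 F [0.5 0.4 0. ]
cam [0.71866751 0.15799317 0.31115148]
ys [ 86  89  92  95  98 101 104 107 110 113 116 119 122 125 128 131 134 137
 140 143 146 149]
  10 12 12 11  7 11 18 18 18 18 18 18 18 17 17 17 18 17 17 17 16 17 17
  13 12 12 12  7 11 18 18 18 18 18 18 18 17 17 18 18 18 17 17 16 17 17
  16 11 12 12  7  9 18 18 18 18 18 18 18 18 17 17 17 17 18 17 16 17 17
  19 11 11 12  7 10 18 18 18 18 18 18 17 18 18 17 18 18 18 17 16 17 17
  22 11 11 12  7 11 18 18 18 18 18 18 18 18 18 18 18 17 18 17 16 17 17
  25 11 12 12  7 11 18 18 18 18 17 18 18 18 18 18 17 18 17 17 16 17 17
  28 11 12 12  7 11 18 18 18 18 18 18 18 18 17 18 17 17 17 17 16 17 17
  31 12 12 12  7 10 18 18 18 18 18 18 18 18 18 18 18 17 17 17 16 17 17
  34 12 12 12  7 11 17 17 17 17 17 17 17 17 17 17 17 18 18 18 16 17 17
  37 12 12 11  6
[... 916 characters left out ...]
8 17 17 11 13  7  7  7  7  7  7  7  7  7  7  7  7  7  7  7 13
  79 18 18 17 17 11 18  7  7  7  7  7  7  7  7  7  7  7  7  7  7  7 13
  82 18 18 18 18 18 12  7  7  7  7  7  7  7  7  7  7  7  7  7  7  7 13
  85 18 18 18 18 18 12  7  7  7  7  7  7  7  7  7  7  7  7  7  7  7 13
  88 18 18 18 18 18 13  7  7  7  7  7  7  7  7  7  7  7  7  7  7  7 13
  91 18 18 18 18 18 18  7  7  7  7  7  7  7  7  7  7  7  7  7  7  7 13
  94 18 18 18 18 18 18  7  7  7  7  7  7  7  7  7  7  7  7  7  7  7 13
  97 10  7  9 12 15  8  7  7  7  7  7  7  7  7  7  7  7  7  7  7  7 13
 100 13 13 13 13 13 13  7  7  7  7  7  7  7  7  7  7  7  7  7  7  7 13
 103 13 13 13 13 13 13  5 14 10  7  5 13  9  7  6 11  8  5 12  9  7 13
```

Nothing lies in the tongue's path. There was also an odd sign in the push log: almost no force at TCP x .632–.636, then a rigid stop. That would also fit the catch having already snapped home. Test: pinch the bar and pull back gently. A caught guard should resist, a loose one shows about 2 N.

```bash
python3 -m creep '[{"x":-26,"y":-21.3,"z":0,"rx":0,"ry":0,"rz":0,"grip":0.9},{"x":-26,"y":-21.3,"z":0,"rx":0,"ry":0,"rz":0,"grip":0.9},{"x":0,"y":0,"z":0,"rx":0,"ry":0,"rz":0,"grip":0.9},{"x":0,"y":0,"z":25,"rx":0,"ry":0,"rz":0,"grip":0.9},{"x":0,"y":0,"z":35,"rx":0,"ry":0,"rz":0,"grip":0.9},{"x":0,"y":0,"z":25,"rx":0,"ry":0,"rz":0,"grip":0.9},{"x":0,"y":0,"z":15,"rx":0,"ry":0,"rz":0,"grip":0.9},{"x":0,"y":0,"z":2,"rx":0,"ry":0,"rz":0,"grip":0},{"x":0,"y":0,"z":0,"rx":0,"ry":0,"rz":0,"grip":0},{"x":0,"y":0,"z":0,"rx":0,"ry":0,"rz":0,"grip":0}]' 60 | head -4; python3 -m creep '[{"x":0,"y":0,"z":0,"rx":0,"ry":0,"rz":0,"grip":0},{"x":0,"y":0,"z":0,"rx":0,"ry":0,"rz":0,"grip":0},{"x":0,"y":0,"z":0,"rx":0,"ry":0,"rz":0,"grip":0},{"x":0,"y":0,"z":0,"rx":0,"ry":0,"rz":0,"grip":0},{"x":0,"y":0,"z":0,"rx":0,"ry":0,"rz":0,"grip":0},{"x":0,"y":0,"z":0,"rx":0,"ry":0,"rz":0,"grip":0},{"x":0,"y":0,"z":0,"rx":0,"ry":0,"rz":0,"grip":0},{"x":0,"y":0,"z":0,"rx":0,"ry":0,"rz":0,"grip":0},{"x":0,"y":0,"z":0,"rx":0,"ry":0,"rz":0,"grip":0},{"x":0,"y":0,"z":0,"rx":0,"ry":0,"rz":0,"grip":0}]'; python3 -m creep '[{"x":0,"y":-1,"z":0,"rx":0,"ry":0,"rz":0,"grip":0},{"x":0,"y":-1,"z":0,"rx":0,"ry":0,"rz":0,"grip":0},{"x":0,"y":-1,"z":0,"rx":0,"ry":0,"rz":0,"grip":0},{"x":0,"y":0,"z":0,"rx":0,"ry":0,"rz":0,"grip":0},{"x":0,"y":0,"z":0,"rx":0,"ry":0,"rz":0,"grip":0},{"x":0,"y":0,"z":0,"rx":0,"ry":0,"rz":0,"grip":0},{"x":0,"y":0,"z":0,"rx":0,"ry":0,"rz":0,"grip":0},{"x":0,"y":0,"z":0,"rx":0,"ry":0,"rz":0,"grip":0},{"x":0,"y":0,"z":0,"rx":0,"ry":0,"rz":0,"grip":0},{"x":0,"y":0,"z":0,"rx":0,"ry":0,"rz":0,"grip":0}]'
```

```text
time: 56.6
eef_pos: [0.6598, 0.0347, 0.0685]
tcp_rot: [0.755, 0.656, 0.001, 0.001]
contact_force: [1.0, 0.6, 0.4]
time: 57.43
eef_pos: [0.6575, 0.0351, 0.0691]
tcp_rot: [0.755, 0.656, -0.001, -0.001]
contact_force: [-7.8, 0.8, 7.9]
opening: 0.123
finger_force: 61.4
time: 58.27
eef_pos: [0.6572, 0.0352, 0.0692]
tcp_rot: [0.755, 0.656, 0.001, 0.001]
contact_force: [-0.6, -0.6, 6.7]
opening: 0.124
finger_force: 61.3
```

```bash
python3 -m creep '[{"x":0,"y":-1,"z":0,"rx":0,"ry":0,"rz":0,"grip":0},{"x":0,"y":-1,"z":0,"rx":0,"ry":0,"rz":0,"grip":0},{"x":0,"y":-1,"z":0,"rx":0,"ry":0,"rz":0,"grip":0},{"x":0,"y":0,"z":0,"rx":0,"ry":0,"rz":0,"grip":0},{"x":0,"y":0,"z":0,"rx":0,"ry":0,"rz":0,"grip":0},{"x":0,"y":0,"z":0,"rx":0,"ry":0,"rz":0,"grip":0},{"x":0,"y":0,"z":0,"rx":0,"ry":0,"rz":0,"grip":0},{"x":0,"y":0,"z":0,"rx":0,"ry":0,"rz":0,"grip":0},{"x":0,"y":0,"z":0,"rx":0,"ry":0,"rz":0,"grip":0},{"x":0,"y":0,"z":0,"rx":0,"ry":0,"rz":0,"grip":0}]'
```

```text
time: 59.1
eef_pos: [0.6548, 0.0355, 0.0692]
tcp_rot: [0.755, 0.656, 0.002, 0.002]
contact_force: [0.9, 0.3, 6.6]
opening: 0.119
finger_force: 61.2
```

It pulls back freely, so it is not caught; the stop is right where the catch begins. I'll check the strip just ahead of the guard's leading edge, and the tongue/bracket, for any intruding block.

```bash
python3 - <<'E'
from fit import *
O=np.array([.6477,.059]);ax=AX(-8)[:2];ay=AX(82)[:2]
def m(n,z,xs,ys):
    c=load(n);i=c['color'].mean(2);print(n,ys[0],ys[-1])
    for x in xs:
        u=proj(c,[[*(O+x/1000*ax+y/1000*ay),z] for y in ys])
        print('%4d '%x+' '.join('%2d'%(i[int(round(v[1])),int(round(v[0]))]/10) if 0<=v[0]<639 and 0<=v[1]<479 else '--' for v in u))
m('t5',.052,np.arange(46,76,2),np.arange(-148,110,6))
m('w21',.052,np.arange(46,76,2),np.arange(-148,110,6))
E
```

```text
t5 -148 104
  46 12 12 11 12 12 12 12 12 12 12 12 13 12 12 12  4  5  3  5  1  2  2  2  2  4  3  5  5  5  3  6  2  2  2  3  2  2  3  4  3  2  0  7
  48 13 11 12 11 12 12 12 12 12 12 12 13 12 12 13  4  6  4  6  0  2  2  2  2  2  2  3  3  3  2  9  2  3  2  3  3  2  4  3  3  3  0  8
  50 14 11 12 12 12 12 12 12 12 12 12 13 12 12 12  4  6  5  6  1  3  1  2  2  2  2  2  3  2  3  5  2  3  2  3  3  2  4  3  2  4  2  8
  52 15 12 12 12 12 12 12 12 12 12 12 13 12 12 12  4  6  6  6  1  3  2  1  2  2  2  2  2  2  3  3  3  3  3  3  3  5  4  4  3  4  1  8
  54 12 11 12 12 12 11 12 11 12 12 12 12 12 11 11  5  6  6  7  1  3  3  2  2  2  2  3  3  3  3  3  2  2  3  3  5  4  4  3  4  4  2  8
  56 10 12 12 12 15 12 15 10 14  9 14  9 15 11 14  6  6  1  7  1  2  3  3  3  2  2  2  2  3  3  3  2  3  4  5  4  4  3  4  4  4  2  8
  58 14 17 18 18 18 18 18 18 18 18 18 18 18 18 18  7  6  2  7  0  2  3  4  4  3  3  2  2  2  3  2  4  4  5  5  5  4  4  4  4  4  1  8
  60 17 17 17 18 17 17 18 18 17 17 17 18 17 17 18  6  7  1  7  0  3  2  3  4  4  4  3  4  3  5  4  5  5  5  5  4  4  5  4  4  4  1  3
  62 18 17 17 17
[... 2244 characters left out ...]
 11 12 12 12 18 18 18 17 17 17
  66  1  1  1  1  1  1  1  1  1  1  1  1  1  2  2  3  4  4  3  3  3  3 12 12 12 12 12 12 12 12 12 12 12 12 12 12 12 18 18 18 17 17 17
  68  1  1  1  1  1  1  1  1  1  1  1  1  2  2  2  4  4  4  4  4  3  4 12 12 12 12 12 12 12 12 12 12 12 12 18 12 12 18 18 18 17 17  9
  70  1  1  1  1  1  1  1  1  1  1  1  1  2  2  2  4  4  4  2  0  4 10 10 10 10  9  8 10 10 10 10  9 15 13 11 16 17 16 15 14 17 17  6
  72  1  1  1  1  1  1  1  1  1  1  1  1  2  2  2  2  2  1  2  1  5 12 12 12 12 12 12 12 11 12 12 12 18 18 18 18 18 18 18 18 17 11  7
  74  1  1  1  1  1  1  1  1  1  1  1  1  2  2  2  2  2  2  2  1  5 12 12 12 18 18 12 12 12 12 12 18 18 18 18 18 18 18 18 18 17 11  7
```

The plate ahead of the guard is clear, so only the catch is resisting. Next try: a brisker pinched push through it, ending at the shut position.

```bash
python3 -m creep '[{"x":0,"y":-8,"z":0,"rx":0,"ry":0,"rz":0,"grip":0},{"x":0,"y":-10,"z":0,"rx":0,"ry":0,"rz":0,"grip":0},{"x":0,"y":0,"z":0,"rx":0,"ry":0,"rz":0,"grip":0},{"x":0,"y":6,"z":0,"rx":0,"ry":0,"rz":0,"grip":0},{"x":0,"y":12,"z":0,"rx":0,"ry":0,"rz":0,"grip":0},{"x":0,"y":13,"z":0,"rx":0,"ry":0,"rz":0,"grip":0},{"x":0,"y":6,"z":0,"rx":0,"ry":0,"rz":0,"grip":0},{"x":0,"y":0,"z":0,"rx":0,"ry":0,"rz":0,"grip":0},{"x":0,"y":0,"z":0,"rx":0,"ry":0,"rz":0,"grip":0},{"x":0,"y":0,"z":0,"rx":0,"ry":0,"rz":0,"grip":0}]' 90; python3 -c "
from h import *
st()"
```

```text
time: 59.93
eef_pos: [0.6723, 0.033, 0.0693]
tcp_rot: [0.755, 0.656, 0.001, 0.001]
contact_force: [-0.6, 0.3, 8.3]
opening: 0.112
finger_force: 91.5
t 59.9333 p [0.6723 0.033  0.0693] R [[0.14, 0.99, 0.003], [0.99, -0.14, -0.0], [0.0, 0.003, -1.0]] q [-0.101  0.445  1.686 -0.     1.007  0.039] open 0.11206833947331842 F [-0.6  0.3  8.3]
```

It went through: the bar has travelled 85 mm. A light pull will confirm it's caught, then I release.

```bash
python3 -m creep '[{"x":0,"y":-1,"z":0,"rx":0,"ry":0,"rz":0,"grip":0},{"x":0,"y":-1,"z":0,"rx":0,"ry":0,"rz":0,"grip":0},{"x":0,"y":0,"z":0,"rx":0,"ry":0,"rz":0,"grip":0},{"x":0,"y":0,"z":0,"rx":0,"ry":0,"rz":0,"grip":0},{"x":0,"y":0,"z":0,"rx":0,"ry":0,"rz":0,"grip":0},{"x":0,"y":0,"z":0,"rx":0,"ry":0,"rz":0,"grip":0},{"x":0,"y":0,"z":0,"rx":0,"ry":0,"rz":0,"grip":0},{"x":0,"y":0,"z":0,"rx":0,"ry":0,"rz":0,"grip":0},{"x":0,"y":0,"z":0,"rx":0,"ry":0,"rz":0,"grip":0},{"x":0,"y":0,"z":0,"rx":0,"ry":0,"rz":0,"grip":0}]'
```

```text
time: 60.77
eef_pos: [0.6723, 0.033, 0.0693]
tcp_rot: [0.755, 0.656, 0.003, 0.003]
contact_force: [4.7, 0.2, 6.1]
opening: 0.11
finger_force: 91.2
```

```bash
python3 -m creep '[{"x":0,"y":1,"z":0,"rx":0,"ry":0,"rz":0,"grip":0},{"x":0,"y":1,"z":0,"rx":0,"ry":0,"rz":0,"grip":0.3},{"x":0,"y":0,"z":0,"rx":0,"ry":0,"rz":0,"grip":0.5},{"x":0,"y":0,"z":0,"rx":0,"ry":0,"rz":0,"grip":0.5},{"x":0,"y":0,"z":-25,"rx":0,"ry":0,"rz":0,"grip":0.5},{"x":0,"y":0,"z":-40,"rx":0,"ry":0,"rz":0,"grip":0.3},{"x":0,"y":-30,"z":-25,"rx":0,"ry":0,"rz":0,"grip":0},{"x":30,"y":-25,"z":0,"rx":0,"ry":0,"rz":0,"grip":0},{"x":35,"y":0,"z":0,"rx":0,"ry":0,"rz":0,"grip":0},{"x":0,"y":0,"z":0,"rx":0,"ry":0,"rz":0,"grip":0}]' |head -2; python3 -m creep '[{"x":0,"y":0,"z":0,"rx":0,"ry":0,"rz":0,"grip":0},{"x":0,"y":0,"z":0,"rx":0,"ry":0,"rz":0,"grip":0},{"x":0,"y":0,"z":0,"rx":0,"ry":0,"rz":0,"grip":0},{"x":0,"y":0,"z":0,"rx":0,"ry":0,"rz":0,"grip":0},{"x":0,"y":0,"z":0,"rx":0,"ry":0,"rz":0,"grip":0},{"x":0,"y":0,"z":0,"rx":0,"ry":0,"rz":0,"grip":0},{"x":0,"y":0,"z":0,"rx":0,"ry":0,"rz":0,"grip":0},{"x":0,"y":0,"z":0,"rx":0,"ry":0,"rz":0,"grip":0},{"x":0,"y":0,"z":0,"rx":0,"ry":0,"rz":0,"grip":0},{"x":0,"y":0,"z":0,"rx":0,"ry":0,"rz":0,"grip":0}]'|head -2; python3 - <<'E'
from fit import *
s,R=st();c=shot('wrist','w22');t=shot('top','t6')
print('grip',fit(c,.672,.033,np.radians(-8),.006,.030,.085,(.015,.07)))
def blob(c,z=.05):
    u=proj(c,[[.606,.188,z]])[0];h=60;x0,y0=int(max(0,u[0]-h)),int(max(0,u[1]-h))
    g=cv2.cvtColor(c['color'],cv2.COLOR_BGR2GRAY)[y0:int(u[1]+h),x0:int(u[0]+h)]
    n,l,st_,ce=cv2.connectedComponentsWithStats((g<45).astype(np.uint8))
    return u.round(1),[(np.round(ce[i]+[x0,y0],1).tolist(),st_[i].tolist()) for i in range(1,n) if st_[i][4]>80]
for n in('w22','t6','w3','w2','w18','w21'): print(n,blob(load(n)))
E
```

```text
time: 61.6
eef_pos: [0.6242, 0.1096, 0.1563]
time: 62.43
eef_pos: [0.6261, 0.105, 0.1567]
t 62.4333 p [0.6261 0.105  0.1567] R [[0.14, 0.99, 0.0], [0.99, -0.14, -0.0], [-0.0, 0.0, -1.0]] q [ 0.007  0.267  1.742 -0.     1.133  0.147] open -0.000620639029142964 F [ 0.2  0.1 -0.4]
grip (array([0.6675, 0.0413]), np.float64(-7.5), np.float64(-58.2))
w22 (array([271.3, 118.1]), [([271.2, 119.2], [38, 38, 46, 47, 1679])])
t6 (array([263.6, 232.4]), [([285.6, 235.4], [50, 0, 70, 120, 2695])])
w3 (array([328.5,  12.3]), [([328.0, 17.4], [41, 0, 40, 39, 1339]), ([326.9, 45.9], [32, 30, 57, 24, 153])])
w2 (array([271.1,  24.7]), [([271.2, 26.6], [41, 5, 40, 45, 1369]), ([283.2, 53.2], [41, 31, 51, 32, 121])])
w18 (array([330.8,   5.9]), [([330.3, 14.8], [40, 0, 43, 35, 1249]), ([329.2, 41.7], [31, 25, 60, 25, 183])])
w21 (array([138.9,  95.8]), [([174.6, 100.1], [77, 30, 28, 66, 296]), ([140.4, 96.9], [38, 39, 50, 47, 1797])])
```

```bash
python3 - <<'E'
from fit import *
T=load('top0')
ob=[(load('w22'),(271.2,119.2)),(load('w21'),(140.4,96.9)),(load('w2'),(271.2,26.6)),(T,(265,232))]
print(tri(*ob[:3]),tri(*ob),tri(ob[0],ob[1]))
g=cv2.cvtColor(T['color'],cv2.COLOR_BGR2GRAY)[215:250,245:285];n,l,s_,ce=cv2.connectedComponentsWithStats((g<40).astype(np.uint8))
print([(ce[i]+[245,215],s_[i][4]) for i in range(1,n) if s_[i][4]>30])
X=tri(*ob[:3])[0];go([X[0],X[1],X[2]+.012])
E
```

```text
(array([0.60553489, 0.18745588, 0.04719189]), [np.float64(0.1), np.float64(0.1), np.float64(0.1)]) (array([0.60631661, 0.18667119, 0.04989201]), [np.float64(0.8), np.float64(0.7), np.float64(0.5), np.float64(1.5)]) (array([0.60551291, 0.18747942, 0.0471939 ]), [np.float64(0.1), np.float64(0.1)])
[(array([264.45341615, 232.7826087 ]), np.int32(161))]
t 62.5333 p [0.6261 0.1051 0.1567] R [[0.14, 0.99, 0.0], [0.99, -0.14, 0.0], [0.0, 0.0, -1.0]] q [0.007 0.267 1.742 0.    1.133 0.147] open 0.0003876170277318021 F [ 0.8 -1.   0.6]
shift [ 78.7 -31.9  97.5]
```

```bash
python3 -m creep '[{"x":30,"y":-12,"z":0,"rx":0,"ry":0,"rz":0,"grip":0},{"x":30,"y":-12,"z":0,"rx":0,"ry":0,"rz":0,"grip":0},{"x":18.5,"y":-8,"z":20,"rx":0,"ry":0,"rz":0,"grip":0},{"x":0,"y":0,"z":30,"rx":0,"ry":0,"rz":0,"grip":0},{"x":0,"y":0,"z":25,"rx":0,"ry":0,"rz":0,"grip":0},{"x":0,"y":0,"z":15,"rx":0,"ry":0,"rz":0,"grip":0},{"x":0,"y":0,"z":7,"rx":0,"ry":0,"rz":0,"grip":0},{"x":0,"y":0,"z":0,"rx":0,"ry":0,"rz":0,"grip":0},{"x":0,"y":0,"z":0,"rx":0,"ry":0,"rz":0,"grip":0},{"x":0,"y":0,"z":0,"rx":0,"ry":0,"rz":0,"grip":0}]'; python3 -m creep '[{"x":0,"y":0,"z":4,"rx":0,"ry":0,"rz":0,"grip":0},{"x":0,"y":0,"z":3,"rx":0,"ry":0,"rz":0,"grip":0},{"x":0,"y":0,"z":3,"rx":0,"ry":0,"rz":0,"grip":0},{"x":0,"y":0,"z":2,"rx":0,"ry":0,"rz":0,"grip":0},{"x":0,"y":0,"z":2,"rx":0,"ry":0,"rz":0,"grip":0},{"x":0,"y":0,"z":1,"rx":0,"ry":0,"rz":0,"grip":0},{"x":0,"y":0,"z":0,"rx":0,"ry":0,"rz":0,"grip":0},{"x":0,"y":0,"z":0,"rx":0,"ry":0,"rz":0,"grip":0},{"x":0,"y":0,"z":0,"rx":0,"ry":0,"rz":0,"grip":0},{"x":0,"y":0,"z":0,"rx":0,"ry":0,"rz":0,"grip":0}]'
```

```text
time: 63.37
eef_pos: [0.6067, 0.1873, 0.0615]
tcp_rot: [0.755, 0.656, 0.001, 0.001]
contact_force: [0.5, -0.3, 0.3]
opening: -0.002
finger_force: 0.0
time: 64.2
eef_pos: [0.6061, 0.1873, 0.0461]
tcp_rot: [0.755, 0.656, 0.001, 0.0]
contact_force: [-0.9, -1.2, 6.9]
opening: 0.001
finger_force: 3.1
```

```bash
python3 -m creep '[{"x":0,"y":0,"z":1.5,"rx":0,"ry":0,"rz":0,"grip":0},{"x":0,"y":0,"z":1.5,"rx":0,"ry":0,"rz":0,"grip":0},{"x":0,"y":0,"z":1,"rx":0,"ry":0,"rz":0,"grip":0},{"x":0,"y":0,"z":0,"rx":0,"ry":0,"rz":0,"grip":0},{"x":0,"y":0,"z":0,"rx":0,"ry":0,"rz":0,"grip":0},{"x":0,"y":0,"z":0,"rx":0,"ry":0,"rz":0,"grip":0},{"x":0,"y":0,"z":0,"rx":0,"ry":0,"rz":0,"grip":0},{"x":0,"y":0,"z":0,"rx":0,"ry":0,"rz":0,"grip":0},{"x":0,"y":0,"z":0,"rx":0,"ry":0,"rz":0,"grip":0},{"x":0,"y":0,"z":0,"rx":0,"ry":0,"rz":0,"grip":0}]'
```

```text
time: 65.03
eef_pos: [0.6063, 0.1873, 0.0458]
tcp_rot: [0.755, 0.656, -0.0, 0.0]
contact_force: [-8.6, -1.9, 21.9]
opening: -0.0
finger_force: 10.8
```

Bottomed at z .0458. To be sure it's the button travel and not the housing, I retreat in small steps and watch the spring force.

```bash
python3 -m creep '[{"x":0,"y":0,"z":-2,"rx":0,"ry":0,"rz":0,"grip":0},{"x":0,"y":0,"z":-2,"rx":0,"ry":0,"rz":0,"grip":0},{"x":0,"y":0,"z":-2,"rx":0,"ry":0,"rz":0,"grip":0},{"x":0,"y":0,"z":-1,"rx":0,"ry":0,"rz":0,"grip":0},{"x":0,"y":0,"z":0,"rx":0,"ry":0,"rz":0,"grip":0},{"x":0,"y":0,"z":0,"rx":0,"ry":0,"rz":0,"grip":0},{"x":0,"y":0,"z":0,"rx":0,"ry":0,"rz":0,"grip":0},{"x":0,"y":0,"z":0,"rx":0,"ry":0,"rz":0,"grip":0},{"x":0,"y":0,"z":0,"rx":0,"ry":0,"rz":0,"grip":0},{"x":0,"y":0,"z":0,"rx":0,"ry":0,"rz":0,"grip":0}]'|sed -n '2p;4p'; python3 -m creep '[{"x":0,"y":0,"z":-1,"rx":0,"ry":0,"rz":0,"grip":0},{"x":0,"y":0,"z":-1,"rx":0,"ry":0,"rz":0,"grip":0},{"x":0,"y":0,"z":0,"rx":0,"ry":0,"rz":0,"grip":0},{"x":0,"y":0,"z":0,"rx":0,"ry":0,"rz":0,"grip":0},{"x":0,"y":0,"z":0,"rx":0,"ry":0,"rz":0,"grip":0},{"x":0,"y":0,"z":0,"rx":0,"ry":0,"rz":0,"grip":0},{"x":0,"y":0,"z":0,"rx":0,"ry":0,"rz":0,"grip":0},{"x":0,"y":0,"z":0,"rx":0,"ry":0,"rz":0,"grip":0},{"x":0,"y":0,"z":0,"rx":0,"ry":0,"rz":0,"grip":0},{"x":0,"y":0,"z":0,"rx":0,"ry":0,"rz":0,"grip":0}]'|sed -n '2p;4p'
```

```text
eef_pos: [0.606, 0.1873, 0.0479]
contact_force: [3.2, -0.6, 3.9]
eef_pos: [0.6051, 0.1873, 0.0495]
contact_force: [1.4, -0.1, 2.5]
```

```bash
python3 -m creep '[{"x":0,"y":0,"z":-10,"rx":0,"ry":0,"rz":0,"grip":0},{"x":0,"y":0,"z":-35,"rx":0,"ry":0,"rz":0,"grip":0},{"x":0,"y":0,"z":-40,"rx":0,"ry":0,"rz":0,"grip":0},{"x":0,"y":0,"z":-40,"rx":0,"ry":0,"rz":0,"grip":0},{"x":0,"y":-35,"z":-15,"rx":0,"ry":0,"rz":0,"grip":0},{"x":20,"y":-35,"z":0,"rx":0,"ry":0,"rz":0,"grip":0},{"x":30,"y":-20,"z":0,"rx":0,"ry":0,"rz":0,"grip":0},{"x":0,"y":0,"z":0,"rx":0,"ry":0,"rz":0,"grip":0},{"x":0,"y":0,"z":0,"rx":0,"ry":0,"rz":0,"grip":0},{"x":0,"y":0,"z":0,"rx":0,"ry":0,"rz":0,"grip":0}]'; python3 - <<'E'
from fit import *
s,R=st();c=shot('wrist','w23');t=shot('top','t7')
for n,k in(('w',c),('t',t)): print(n,'used sq',fit(k,.585,.336,np.radians(37),.02,.02,.022,(.012,.35)))
G=t;O=np.array([.6477,.059]);ax=AX(-8)[:2];ay=AX(82)[:2]
g=cv2.cvtColor(G['color'],cv2.COLOR_BGR2GRAY).astype(np.float32)
for y in(-135,-120,60,75):
    xs=np.arange(-40,90,1);u=proj(G,[[*(O+x/1000*ax+y/1000*ay),.057] for x in xs]).astype(np.float32)
    p=cv2.remap(g,u[None,:,0],u[None,:,1],cv2.INTER_LINEAR)[0].astype(int);print(y,p[::4].tolist())
for n,p in(('cup',(462,290)),('bottle',(460,229))):
    a=load('top0')['color'][p[1]-15:p[1]+15,p[0]-15:p[0]+15];m=cv2.matchTemplate(t['color'][p[1]-30:p[1]+30,p[0]-30:p[0]+30],a,cv2.TM_CCOEFF_NORMED);print(n,cv2.minMaxLoc(m)[1::2])
E
```

```text
time: 67.53
eef_pos: [0.5226, 0.2491, 0.1891]
tcp_rot: [0.755, 0.656, -0.001, -0.0]
contact_force: [0.3, -0.9, -0.5]
opening: -0.005
finger_force: 0.0
t 67.5333 p [0.5226 0.2491 0.1891] R [[0.139, 0.99, -0.002], [0.99, -0.139, -0.001], [-0.001, -0.002, -1.0]] q [ 0.27   0.116  1.855 -0.     1.173  0.41 ] open -0.005408172293873923 F [ 0.3 -0.9 -0.5]
w used sq (array([0.5845, 0.336 ]), np.float64(36.4), np.float64(-79.5))
t used sq (array([0.5893, 0.3293]), np.float64(9.5), np.float64(-49.0))
-135 [172, 165, 166, 170, 167, 168, 19, 116, 116, 116, 113, 117, 120, 118, 117, 117, 117, 117, 117, 118, 116, 115, 116, 115, 117, 118, 119, 118, 173, 166, 166, 166, 171]
-120 [168, 166, 167, 168, 170, 171, 18, 120, 115, 119, 117, 116, 116, 118, 117, 113, 118, 118, 121, 122, 120, 119, 117, 116, 118, 119, 118, 112, 170, 169, 166, 166, 165]
60 [167, 166, 167, 168, 169, 148, 15, 109, 118, 119, 117, 117, 115, 117, 115, 114, 115, 114, 117, 111, 112, 115, 116, 115, 117, 117, 117, 115, 161, 166, 166, 166, 167]
75 [169, 168, 168, 165, 168, 176, 21, 115, 116, 115, 117, 116, 117, 118, 114, 113, 116, 114, 116, 113, 112, 114, 112, 112, 115, 113, 112, 109, 178, 169, 168, 167, 170]
cup (0.9969396591186523, (15, 15))
bottle (0.9959489107131958, (15, 15))
```

Everything checks out: the guard covers -15 to 70 mm (shut), the used square is flat in the dish, the cup and bottle haven't moved, and the robot is clear. Handing in.

```bash
python3 -c "
from plant import sign_off
print(sign_off())"
```

```text
the job is handed in; nothing more can be done
None
```

I handed the job in at about 68 s: both used blocks are in the dish, the fresh square and oblong are seated (I found no fresh disc on the worktop), the guard is caught shut, the start button was pressed fully in and let go, and the cup and bottle never moved; the hand-in returned no verdict.

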